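# Seat the press plate of a tostonera and snap it shut

### The arm

A 6-joint arm with a two-finger parallel gripper is mounted at the origin on the work surface. World frame = base frame: x ahead of the robot, y to its left, z up, the work surface at z = 0. Lengths are in m, angles in rad, forces in N, time in s.
With the tool pointing down it reaches from about 0.225 to 0.875 m from the base axis. Payload 3.4 kg.
Tool frame: the origin (TCP) lies on the centre line of the jaws, within the pads' length; the fingertips stand 19 mm ahead of it and the grasp point (between the pads) is the TCP; z points along the fingers, y is the direction in which the jaws open and shut (so a half turn about z gives the same grasp; the last joint's range is limited). The gripper opens to 85 mm and grips with 20 to 120 N. Pads are 22 mm wide; open, the fingers measure 114 mm over their backs; the gripper's body (76 mm by 85 mm) begins 54 mm behind the grasp point. The pads swing forward as they close: fully open they stand 13 mm farther back than shut.
Start: joints at [1.05, 0.276, 1.505, -0, 1.361, -0.121], TCP at [0.224, 0.53, 0.25] pointing down, gripper open.
Joint ranges: [-2.89, 2.89], [-0.75, 2.08], [0.22, 2.7], [-1.18, 4.32], [0.11, 2.71], [-2.7, 2.7]. Speed limits (rad/s): [2.57, 2.57, 3.14, 3.14, 3.14, 3.14].

### API

Orientations are given as a unit quaternion [w, x, y, z].
In Python, from rig import monitor, eyes, manip, models gives the robot as it stands.
- The arm moves only by the tool send_rows, never from a script. Its argument "deltas" is a list of rows, each an object with "dp": the shift along the world's x, y, z each as a share of 0.12 m, from -1 to 1, a list of three; "rotation": the turn, a rotation vector about the world's x, y, z each as a share of 0.5 rad, from -1 to 1, a list of three. In form: [{"dp": [dx, dy, dz], "rotation": [rx, ry, rz]}, ...]. A call has 1 to 12 rows; each row is the pose to reach, as a shift and turn from the pose commanded when the call began; what a row does not reach only later rows make up. A row lasts 1/12 s, in which the tool goes at most 41.7 mm and 7.16 degrees, less where a joint would pass 70% of its speed; a pose out of reach is approached as far as the arm can. A call with a number of a shift or a turn outside -1 to 1 is refused whole. A call with a gripper value outside its range is refused whole. "fingers" is the closure, from -1 (fully open) to 1 (shut), set as the call begins (left out, the last holds). The fingers move at their own pace and stop on an object; "grip_force" is the grip in N (left out, the last holds). Time passes only in rows, so rows that repeat a pose let the fingers close. It gives the time, the measured TCP pose, the force and the opening at its end, in the units of the state.
- monitor.get_state(): the state, without advancing time (a new reading comes with each control period).
- eyes.get_image(name): name is "scene" or "top" or "wrist"; returns a dict with "color" (384x512x3 uint8, red, green, blue), "depth" (384x512 float32, m along the optical axis (not along the pixel's ray), 0 where there is no reading), "mtx" (3x3 intrinsics, pixels), "rvec" (rotation vector, rad) and "tvec" (3), from world to camera coordinates, as OpenCV has them. Camera axes: x right, y down, z forward; pixel columns grow to the right and rows downward; lengths in m; the calibration is good to about 2 mm. The wrist camera is an equidistant fisheye: a pixel r from the principal point sees the ray r / f radians off the axis. A picture is of the moment at which its call begins.
- manip.sign_off(): hands the job in, once; it reports no verdict.
Trained networks look in a picture, given as the dict that the camera call returned (one of the last four; its "shot" number tells which), for a name from the list of things; names that differ only in an ending like _2 or _b are one class to them, and where a whole thing is asked for, a point or a joint stands for the part that bears it (a point fixed in the world has none). Each returns a list of dicts, best first, with "score" (0 to 1); they miss things now and then, are a little off and sometimes report something else, mostly with a low value. They report only what shows in the picture. A call takes as long as a camera call.
- models.find_in(name, picture): "box" ([left, top, right, bottom] in pixels, round what is visible of it).
The state is a dict: "clock": time; "qpos": joint angles; "qd": joint speeds; "effort": joint torques, N m; "position": TCP position; "ee_rot": TCP orientation; "contact_force": force on the tool from outside, world axes, zero at the start; "moment": the same for the moment, N m; "width": finger opening in m.
Only numpy, scipy, OpenCV 4.12 (cv2) and the standard library are available. Lean on these libraries where they do the work, as an engineer would, in place of code of your own. Each camera call takes 0.05 s, during which the arm holds its last target.

### The job

The washed tostonera stands open and its loose aluminium press plate lies the wrong way round in the well. With light fingertip pressure turn the plate where it lies, without lifting it out, until its flat edge rests squared up and snug against the straight rib at the hinge; then fold the upper jaw over and press its handle down gently until the latch snaps over it. Leave the pan, the glass lid, the spatula and the canister where they are.

Things in the scene. Friction and masses are not known exactly. Their poses are not given: they have to be found in the camera images.
- tostonera: Green plastic plantain press on non-slip feet, fixed on the counter. Origin on the counter under the centre of the seated plate; x axis from the handles to the hinge, y along the hinge, z up. Lower jaw 116 mm wide, 25 mm high at its rim; its handle, 30 mm wide, runs from x = -69 to -186 mm, up to z = 15 mm. The jaws and handles take at most 30 N from the fingers.
- well (a point): Point of the well's floor (12 mm above the counter) under the seated plate's centre; axes of the tostonera. The well is a U-shaped recess 13 mm deep: sides at y = +-50 mm, at the hinge end the straight rib (x = +38 mm), at the handle end a half circle of radius 50 mm about x = -11.5 mm.
- rib_face (a point): Middle of the straight rib that closes the well at the hinge end, on the face that the plate's flat must touch (that face is the plane across the tostonera's x axis, 38 mm from its origin), at the height of the plate's top (20 mm).
- hinge (a point): Middle of the hinge pin, 55 mm from the tostonera's origin along its x axis and 29 mm above the counter. The open upper jaw stands up from here, leaning back away from the well.
- plate: Loose aluminium press plate: smooth disc 96 mm across, 8 mm thick, 0.15 kg, with one flat edge 59 mm long, 38 mm from its centre. Origin at the centre of its underside, x axis towards the middle of the flat, z up. It lies on the well's floor with 2 mm of play at the sides; fingertips grip it better than the floor does. Over 25 N from the fingers bruises it: touch down at about 5 mm/s.
- plate_flat (a point): Middle of the plate's flat edge, at the plate's top face. The plate turns in the well at any angle, but comes right up to the rib only when the flat faces the rib.
- jaw (a joint): Angle of the upper jaw about the hinge pin, rad: 0 shut, about 2 open, stop at 2.2. The hinge is stiff (0.22 N m) and stays where left. Shut, the jaw is a slab at z = 26 to 35 mm (low ribs to 38 mm) over the lower jaw. A curved lip under it drops into the gap that the seated plate leaves at the handle end; with the plate more than 5 mm off the rib the lip lands on it and the jaw cannot shut.
- handle_press (a point): Point on the outer face (the top when shut, then 37 mm above the counter) of the upper jaw's handle, on its midline, 195 mm from the hinge pin and 32 mm from the handle's end. x axis along the handle towards the hinge, z axis out of the outer face. The handle is 28 mm wide and 12 mm thick.
- handle_end (a point): Middle of the end face of the upper jaw's handle, 227 mm from the hinge pin and 2 mm to the outer side of it; same axes as handle_press. When the jaw is open this is its highest part.
- latch (a joint): Bend of the snap latch in rad, 0 at rest: a sprung green hook, 18 mm wide, standing 53 mm high at the end of the lower handle (167 to 184 mm from the tostonera's origin). From about 0.08 rad of the jaw its sloped nose rests on the handle's end and bends outward, up to about 0.15 rad, then springs back over the handle when the jaw is down. About 10 N on handle_press snaps it.
- frying_pan: Bystander: aluminium frying pan, 240 mm across, 45 mm high, with a handle; origin under its centre.
- glass_lid: Bystander: glass lid lying on the counter, 202 mm across, 58 mm high to its black knob; origin under its centre.
- spatula: Bystander: bamboo spatula lying flat, 290 mm long; origin near its middle, x axis along it.
- canister: Bystander: steel canister with a white twist cap, 88 mm across, 116 mm high; origin under its centre.

How it is judged:
On the way, in this order (a step that is already met when the one before it is completed fails the run):
1. the plate lies in the well with its flat squared up (within 3 degrees) and snug (within 1.5 mm) against the rib (angle between the x axis of plate and the x axis of tostonera, either way round below 0.052 rad and x of plate_flat in the frame of tostonera above 0.0365 m and z of plate in the frame of tostonera below 0.0135 m), for 0.2 s.
2. the upper jaw is shut and the latch has sprung back over its handle (value of joint jaw below 0.02 rad and value of joint latch below 0.05 rad), for 0.2 s.
At the end, for the whole second after the job is handed in: The plate lies at rest in the well with its flat within 3 degrees and 1.5 mm of the rib, the upper jaw is shut (under 0.02 rad) and the latch is back at rest over its handle (under 0.05 rad) (all of step 1 and all of step 2 and linear speed of plate below 0.01 m/s); the robot touches nothing.
It fails at once if the fingers press on the plate with more than 25 N (contact force between the fingers and plate above 25 N).
It fails at once if the plate is lifted out of the well (z of plate in the frame of tostonera above 0.022 m).
It fails at once if the fingers press on the tostonera's jaws or handle with more than 30 N (contact force between the fingers and tostonera above 30 N).
It fails at once if the pan, the glass lid, the spatula or the canister is shifted by more than 20 mm (distance of any of frying_pan, glass_lid, spatula, canister from where it was at the start of the episode above 0.02 m).
It also fails if it takes over 72 s, if anything falls off the work surface, if the arm or the gripper's body presses on something with over 40 N, if the wrist force passes 120 N, or if a joint passes its speed limit or range.

## Working session

There is one attempt and no reset: what is moved stays moved. The work goes in short steps, Python scripts to look and compute and a tool call to move; the robot and the scene stay as the last step left them, time stands still between calls to the robot, and variables do not carry over. Pictures are saved under pics/ and viewed, and the job is handed in when it is done.

Besides the shell and the picture viewer there is one more tool, called after "Emit:" as name([rows], argument=value, ...), one row to a line, values as JSON. send_rows: Moves the arm, as the interface text tells. Its arguments: {"type":"object","properties":{"deltas":{"type":"array","items":{"type":"object","properties":{"dp":{"type":"array","items":{"type":"number"}},"rotation":{"type":"array","items":{"type":"number"}}}}},"fingers":{"type":"number"},"grip_force":{"type":"number"}},"required":["deltas"]}

```bash
ls; mkdir -p pics; cat > look.py <<'E'
import cv2,sys
from rig import eyes,monitor
def grab(n,tag):
    im=eyes.get_image(n); cv2.imwrite(f'pics/{tag}.png',cv2.cvtColor(im['color'],cv2.COLOR_RGB2BGR)); return im
E
python3 - <<'E'
from look import *
from rig import models
import numpy as np
print(monitor.get_state())
for n in('scene','top','wrist'):
    im=grab(n,n+'0'); np.savez(f'{n}0.npz',**{k:im[k] for k in('color','depth','mtx','rvec','tvec')})
    for t in('tostonera','plate','jaw'):
        print(n,t,[(np.round(d['box']),round(d['score'],2)) for d in models.find_in(t,im)][:3])
    print(im['mtx'],im['rvec'],im['tvec'])
E
```

```text
pics
{'clock': 0.0, 'qpos': array([ 1.05000276e+00,  2.76615908e-01,  1.50614116e+00,  5.26534755e-07,
        1.36070281e+00, -1.21000013e-01]), 'qd': array([ 0.00104349, -0.00083916, -0.00070407,  0.00099783, -0.00040943,
        0.00086869]), 'effort': array([-6.87003539e-04, -4.16774368e+01, -2.45807523e+01, -3.88284468e-05,
        1.07353643e-02, -2.78031371e-05]), 'position': array([0.22356209, 0.5292203 , 0.24942456]), 'ee_rot': array([-2.94722079e-04,  1.98568132e-01,  9.80086642e-01, -8.85872784e-04]), 'contact_force': array([-0.70445473, -0.01338787, -0.09213132]), 'moment': array([-0.03851663, -0.00804148,  0.00380799]), 'width': 0.08537913171066085}
scene tostonera []
scene plate [(array([226., 181., 254., 205.]), 0.75)]
scene jaw [(array([269., 210., 338., 266.]), 0.49)]
[[466.99377083   0.         255.29909452]
 [  0.         466.99377083 198.85015539]
 [  0.           0.           1.        ]] [ 2.20834543  1.50629562 -0.4309877 ] [-0.27332253 -0.4617092   1.81984958]
top tostonera [(array([191., 177., 325., 233.]), 0.98)]
top plate [(array([252., 200., 284., 229.]), 0.97)]
top jaw [(array([190., 177., 251., 228.]), 0.56), (array([190., 112., 255., 172.]), 0.55)]
[[402.93925366   0.         256.84831958]
 [  0.         402.93925366 195.45004883]
 [  0.           0.           1.        ]] [ 2.11605925 -2.13403284  0.18711588] [0.04877702 0.61611859 1.07215436]
wrist tostonera [(array([105., 369., 142., 384.]), 0.56)]
wrist plate [(array([102., 376., 128., 383.]), 0.54), (array([106., 368., 141., 384.]), 0.17)]
wrist jaw [(array([102., 376., 130., 384.]), 0.52)]
[[297.31863964   0.         261.51712013]
 [  0.         297.31863964 190.02823968]
 [  0.           0.           1.        ]] [-2.38449723 -1.58097622 -0.25703783] [-0.574621   -0.03983563  0.3795969 ]
```

```bash
python3 - <<'E'
import cv2
a=cv2.imread('pics/top0.png');cv2.imwrite('pics/top0b.png',cv2.resize(a[100:300,150:400],None,fx=3,fy=3,interpolation=2))
a=cv2.imread('pics/scene0.png');cv2.imwrite('pics/scene0b.png',cv2.resize(a[110:310,150:400],None,fx=3,fy=3,interpolation=2))
E
```

```text
(no output)
```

View pics/top0.png

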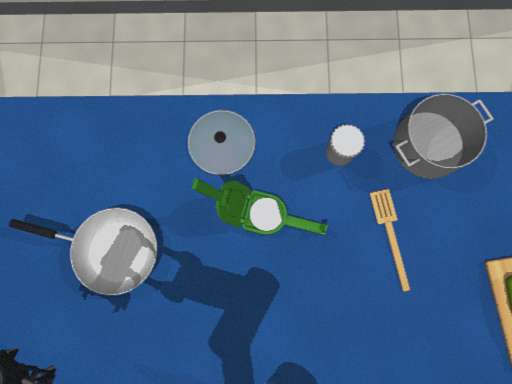

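View pics/top0b.png

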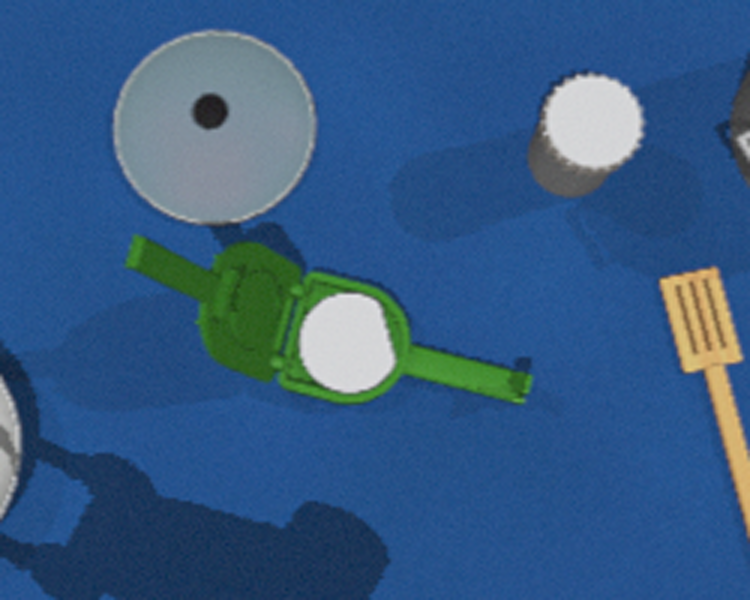

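View pics/scene0b.png

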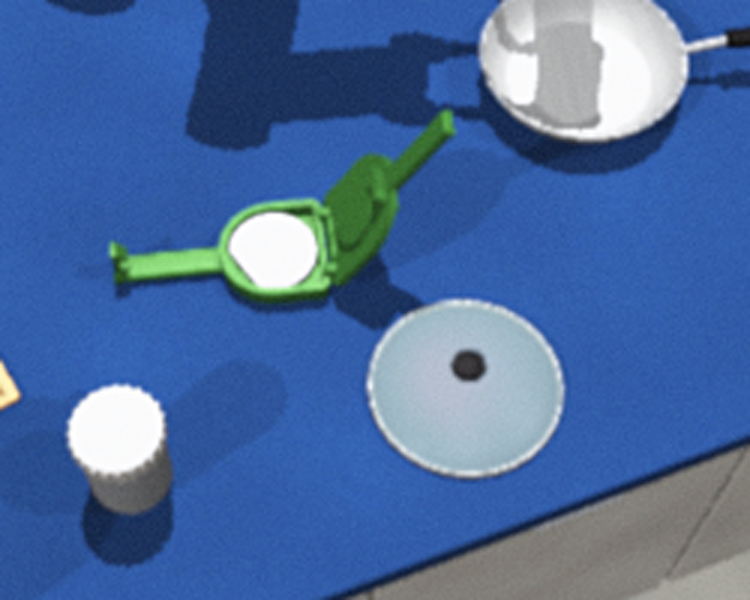

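```bash
cat > geo.py <<'E'
import numpy as np,cv2
def pts(im):
    d=im['depth'];K=im['mtx'];R=cv2.Rodrigues(im['rvec'])[0];t=np.ravel(im['tvec'])
    v,u=np.mgrid[:d.shape[0],:d.shape[1]]
    P=np.stack([(u-K[0,2])/K[0,0]*d,(v-K[1,2])/K[1,1]*d,d],-1)
    return (P-t)@R
def ray_z(im,uv,z):
    K=im['mtx'];R=cv2.Rodrigues(im['rvec'])[0];t=np.ravel(im['tvec'])
    uv=np.atleast_2d(uv);c=np.c_[(uv[:,0]-K[0,2])/K[0,0],(uv[:,1]-K[1,2])/K[1,1],np.ones(len(uv))]@R
    o=-R.T@t
    return o+c*((z-o[2])/c[:,2])[:,None]
E
python3 - <<'E'
from geo import *
for n in('top','scene'):
    im=np.load(n+'0.npz');im={k:im[k] for k in im}
    W=pts(im);c=im['color'].astype(int)
    R=cv2.Rodrigues(im['rvec'])[0];print(n,'cam pos',-R.T@np.ravel(im['tvec']))
    if n=='top':
        print(ray_z(im,[[256,0],[256,384],[0,195],[512,195],[265,214]],0))
    green=(c[...,1]>c[...,0]*1.6)&(c[...,1]>c[...,2]*1.6)
    green&=(W[...,2]>-.02)&(W[...,2]<.4)
    if n=='top': green[:,:150]=0;green[:,400:]=0
    G=W[green];print(G.shape,G.min(0),G.max(0),np.histogram(G[:,2],bins=12))
    np.save(n+'_G.npy',G)
    white=(c.min(-1)>170)
    box=(252,200,284,229) if n=='top' else (224,179,256,207)
    m=np.zeros_like(white);m[box[1]-3:box[3]+3,box[0]-3:box[2]+3]=1
    P=W[white&m];print('plate',P.shape,P.mean(0),np.median(P,0))
    ct=(white&m).astype(np.uint8)
    cs,_=cv2.findContours(ct,0,1);cc=max(cs,key=cv2.contourArea)[:,0]
    Q=ray_z(im,cc,0.02)[:,:2]
    # handle pts: low z green
    np.save(n+'_plate.npy',Q)
    print(np.round(Q*1000).astype(int).tolist())
E
```

```text
top cam pos [0.41441022 0.03936237 1.16542312]
[[ 1.26731335  0.04139568  0.        ]
 [ 0.10750241  0.05021914  0.        ]
 [ 0.63478939  0.8015817   0.        ]
 [ 0.6213219  -0.70396707  0.        ]
 [ 0.57148969  0.02045151  0.        ]]
(2353, 3) [ 0.51152592 -0.14851042 -0.0061651 ] [0.65117505 0.19771618 0.22623961] (array([306, 678, 203, 171, 215, 226, 139, 150,  54,  61,  59,  91]), array([-0.0061651 ,  0.01320196,  0.03256902,  0.05193608,  0.07130314,
        0.0906702 ,  0.11003726,  0.12940431,  0.14877137,  0.16813843,
        0.18750549,  0.20687255,  0.22623961]))
plate (802, 3) [0.56899159 0.02079075 0.02004294] [0.56871075 0.0206588  0.01868306]
[[615, 29], [613, 32], [613, 35], [613, 38], [610, 40], [610, 43], [607, 46], [604, 49], [601, 52], [598, 55], [595, 58], [592, 58], [589, 61], [587, 61], [584, 61], [581, 64], [578, 64], [575, 64], [572, 64], [569, 64], [566, 64], [563, 64], [561, 64], [558, 64], [555, 61], [552, 61], [549, 61], [546, 58], [543, 55], [540, 52], [537, 53], [537, 50], [535, 47], [532, 44], [529, 41], [529, 38], [529, 35], [526, 33], [526, 30
[... 1203 characters left out ...]
-17], [546, -22], [550, -23], [553, -24], [557, -25], [562, -24], [567, -22], [570, -23], [575, -21], [580, -20], [585, -18], [588, -19], [593, -17], [598, -16], [602, -14], [607, -12], [612, -10], [613, -7], [614, -4], [619, -3], [620, 0], [618, 5], [622, 6], [620, 11], [621, 14], [622, 17], [624, 20], [621, 24], [623, 27], [620, 31], [618, 36], [619, 39], [617, 43], [613, 44], [611, 49], [609, 53], [605, 54], [602, 56], [599, 60], [596, 62], [592, 63], [588, 64], [585, 66], [580, 64], [576, 65], [573, 67], [568, 65], [564, 67], [559, 65], [555, 63], [550, 62], [548, 58], [544, 57], [542, 54], [541, 51], [536, 49], [535, 46], [534, 43], [532, 40], [531, 37], [530, 33], [529, 30], [528, 27]]
```

```bash
python3 - <<'E'
from geo import *
from scipy.optimize import least_squares
for n in('top','scene'):
    G=np.load(n+'_G.npy')
    P=np.load(n+'_plate.npy')
    def res(p):
        c=p[:2];a=p[2];d=P-c;u=d@[np.cos(a),np.sin(a)];r=np.hypot(*d.T)
        # D: signed distance approx
        return np.maximum(r-.048,u-.038)*1000
    b=min((least_squares(res,[.57,.02,a],loss='soft_l1') for a in np.linspace(-3,3,13)),key=lambda s:s.cost)
    print(n,'plate',b.x,np.degrees(b.x[2]),b.cost,len(P))
    H=G[(G[:,1]<-.055)&(G[:,1]>-.125)&(G[:,2]>.005)&(G[:,2]<.022)]
    c=H[:,:2].mean(0);u,s,v=np.linalg.svd(H[:,:2]-c);d=v[0]*np.sign(v[0][1]);ang=np.arctan2(d[1],d[0])
    print('handle',len(H),c,H[:,2].mean(),'x axis angle',np.degrees(ang))
    nrm=np.array([-d[1],d[0]]);w=(H[:,:2]-c)@nrm;print('width',np.percentile(w,[1,99]))
    L=(G[:,:2]-c)@d;w=(G[:,:2]-c)@nrm
    # latch pts
    m=(G[:,1]<-.12);print('latch end',np.round(L[m].min(),4),np.percentile(L[m],[1,5,50]),G[m][:,2].max(), G[m&(G[:,2]>.03)].mean(0) if (m&(G[:,2]>.03)).any() else 0)
    # open jaw: side-plane fit
    J=G[(G[:,2]>.06)];l=(J[:,:2]-c)@d;ww=(J[:,:2]-c)@nrm
    A=np.polyfit(J[:,2],l,1);print('jaw line l=a z+b',A,'lat mean',ww.mean(),'top',J[:,2].max(), l.max())
    t=G[J[:,2].argmax()]
    hi=G[G[:,2]>.17];print('open handle centre',hi.mean(0),'lat',((hi[:,:2]-c)@nrm).mean())
    for x in (b.x[:2],): print('plate centre rel axis: l,w',(x-c)@d,(x-c)@nrm)
E
```

```text
top plate [ 0.56965936  0.01834209 -1.34879992] -77.28054282403052 112.07786979188582 90
handle 256 [ 0.53966063 -0.09019734] 0.013628339617771216 x axis angle 71.2928934198407
width [-0.0152293   0.01477774]
latch end -0.0592 [-0.05893154 -0.05764521 -0.04523832] 0.05492264353629542 [ 0.52635129 -0.13930593  0.04615173]
jaw line l=a z+b [0.58944568 0.15588594] lat mean 0.014902187641673496 top 0.22623960797696266 0.2948372513324026
open handle centre [0.61146776 0.17612148 0.20174005] lat 0.0174029620292605
plate centre rel axis: l,w 0.11242685296486855 0.006397985781851081
scene plate [ 0.57463195  0.0183595  -1.31964638] -75.6101679335522 28.88286541301004 74
handle 54 [ 0.549494   -0.09351145] 0.01287467168170875 x axis angle 66.5110210390389
width [-0.01438006  0.01872071]
latch end -0.0556 [-0.05458382 -0.05363744 -0.04719692] 0.05626023252944304 [ 0.5340215  -0.14025821  0.04516657]
jaw line l=a z+b [0.57847722 0.15736654] lat mean 0.033038815283170556 top 0.2287781707394963 0.2938914032581677
open handle centre [0.61966729 0.17559745 0.20216389] lat 0.04290094602307087
plate centre rel axis: l,w 0.11262027087617382 0.021533760768959728
```

```bash
python3 - <<'E'
from geo import *
from scipy.spatial.transform import Rotation as Rn
im=np.load('wrist0.npz');R=cv2.Rodrigues(im['rvec'])[0];t=np.ravel(im['tvec'])
c=-R.T@t;print(c);q=[-2.94722079e-04,1.98568132e-01,9.80086642e-01,-8.85872784e-04]
T=Rn.from_quat(q[1:]+q[:1]).as_matrix();p=np.array([.22356,.52922,.24942])
print('tool axes',T);print('cam in tool',T.T@(c-p),'axis',T.T@R[2])
E
```

```text
[0.14760287 0.56162716 0.3723685 ]
tool axes [[-9.21141220e-01  3.89227425e-01 -9.29518553e-04]
 [ 3.89228469e-01  9.21139824e-01 -1.61941934e-03]
 [ 2.25894138e-04 -1.85350899e-03 -9.99998257e-01]]
cam in tool [ 8.26088076e-02  5.90443351e-05 -1.22930165e-01] axis [-0.31761166  0.00131653  0.94821996]
```

View pics/wrist0.png

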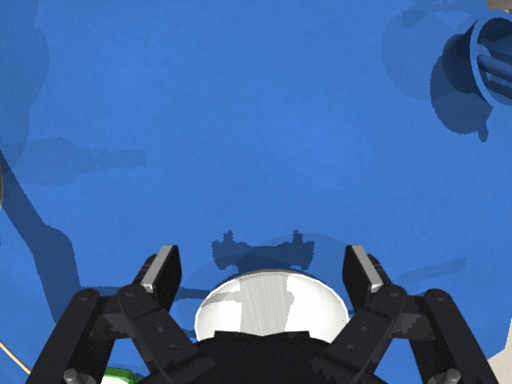

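Emit:
send_rows([
  {"dp": [0.467,-0.873,0],"rotation": [0,0,-1]},
  {"dp": [0.467,-0.873,0],"rotation": [0,0,-1]},
  {"dp": [0.467,-0.873,0],"rotation": [0,0,-1]},
  {"dp": [0.467,-0.873,0],"rotation": [0,0,-1]},
  {"dp": [0.467,-0.873,0],"rotation": [0,0,-1]},
])

```text
clock: 1.02
position: [0.2807, 0.4235, 0.2507]
ee_rot: [0.0, 0.437, 0.899, 0.0]
contact_force: [-0.7, 0.6, 0.4]
width: 0.0854
```

Emit:
send_rows([
  {"dp": [0.467,-0.873,0],"rotation": [0,0,-1]},
  {"dp": [0.467,-0.873,0],"rotation": [0,0,-1]},
  {"dp": [0.467,-0.873,0],"rotation": [0,0,-1]},
  {"dp": [0.467,-0.873,0],"rotation": [0,0,-1]},
  {"dp": [0.467,-0.873,0],"rotation": [0,0,-1]},
])

```text
clock: 1.43
position: [0.3367, 0.3197, 0.2506]
ee_rot: [-0.0, 0.645, 0.764, 0.0]
contact_force: [-0.5, -0.2, -0.8]
width: 0.0858
```

Emit:
send_rows([
  {"dp": [0.467,-0.873,-0.3],"rotation": [0,0,-1]},
  {"dp": [0.467,-0.873,-0.3],"rotation": [0,0,-1]},
  {"dp": [0.467,-0.873,-0.3],"rotation": [0,0,-1]},
  {"dp": [0.467,-0.873,-0.3],"rotation": [0,0,-1]},
  {"dp": [0.467,-0.873,-0.3],"rotation": [0,0,-1]},
])

```text
clock: 1.85
position: [0.3924, 0.2152, 0.2137]
ee_rot: [-0.001, 0.813, 0.582, -0.0]
contact_force: [-0.1, 0.1, -0.3]
width: 0.0857
```

Emit:
send_rows([
  {"dp": [0.467,-0.873,-0.3],"rotation": [0,0,-1]},
  {"dp": [0.467,-0.873,-0.3],"rotation": [0,0,-1]},
  {"dp": [0.467,-0.873,-0.3],"rotation": [0,0,-1]},
  {"dp": [0.467,-0.873,-0.3],"rotation": [0,0,-1]},
  {"dp": [0.467,-0.873,-0.3],"rotation": [0,0,-1]},
])

```text
clock: 2.27
position: [0.4488, 0.1111, 0.178]
ee_rot: [-0.001, 0.931, 0.364, -0.0]
contact_force: [-0.5, 0.4, 0.2]
width: 0.0856
```

Emit:
send_rows([
  {"dp": [0.467,-0.873,-0.4],"rotation": [0,0,-1]},
  {"dp": [0.467,-0.873,-0.4],"rotation": [0,0,-1]},
  {"dp": [0.467,-0.873,-0.4],"rotation": [0,0,-1]},
  {"dp": [0.467,-0.873,-0.4],"rotation": [0,0,-1]},
  {"dp": [0.467,-0.873,-0.4],"rotation": [0,0,-1]},
  {"dp": [0.467,-0.873,-0.4],"rotation": [0,0,-1]},
])

```text
clock: 2.77
position: [0.504, 0.008, 0.1305]
ee_rot: [-0.001, 0.992, 0.126, -0.0]
contact_force: [-1.7, 0.5, 0.1]
width: 0.0855
```

```bash
python3 - <<'E'
from look import *
import numpy as np
print(monitor.get_state())
im=grab('wrist','w1');np.savez('w1.npz',**{k:im[k] for k in('color','depth','mtx','rvec','tvec')})
E
```

```text
{'clock': 2.7667, 'qpos': array([-1.23090628e-01,  2.71057315e-01,  1.83724319e+00,  1.40296702e-03,
        1.03377833e+00,  1.19520720e+00]), 'qd': array([ 0.01296315, -0.02144005,  0.00924669, -0.00485722,  0.00086099,
        0.01556545]), 'effort': array([ -0.90538429, -36.21045828, -20.58881879,  -0.07079195,
        -0.0844516 ,   0.075148  ]), 'position': array([0.50402532, 0.00799272, 0.1305254 ]), 'ee_rot': array([-6.44002840e-04,  9.92086074e-01,  1.25557952e-01, -8.68577581e-05]), 'contact_force': array([-1.66266551,  0.51182062,  0.09133757]), 'moment': array([ 0.03414571, -0.01728179, -0.03447104]), 'width': 0.08554874222799094}
```

View pics/w1.png

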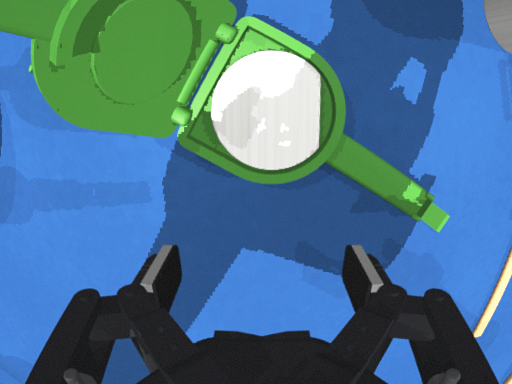

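```bash
cat >> geo.py <<'E'
def fish_ray(im,uv):
    K=im['mtx'];R=cv2.Rodrigues(im['rvec'])[0];t=np.ravel(im['tvec'])
    uv=np.atleast_2d(uv).astype(float);x=(uv[:,0]-K[0,2])/K[0,0];y=(uv[:,1]-K[1,2])/K[1,1]
    th=np.hypot(x,y)+1e-12;s=np.sin(th)/th
    return -R.T@t, np.c_[x*s,y*s,np.cos(th)]@R
def fish_z(im,uv,z):
    o,c=fish_ray(im,uv);return o+c*((z-o[2])/c[:,2])[:,None]
def fish_proj(im,P):
    K=im['mtx'];R=cv2.Rodrigues(im['rvec'])[0];t=np.ravel(im['tvec'])
    p=np.atleast_2d(P)@R.T+t;r=np.hypot(p[:,0],p[:,1]);th=np.arctan2(r,p[:,2])
    return np.c_[p[:,0]/r*th*K[0,0]+K[0,2],p[:,1]/r*th*K[1,1]+K[1,2]]
def overlay(im,o,ang,plate=None,fn=None,crop=None,s=3):
    d=np.array([np.cos(ang),np.sin(ang)]);n=np.array([-d[1],d[0]])
    def W(x,y,z):
        x=np.asarray(x,float);y=np.asarray(y,float);q=np.asarray(o)[:2]+x[:,None]*d+y[:,None]*n;return np.c_[q,np.full(len(x),z)]
    a=np.linspace(np.pi/2,3*np.pi/2,60)
    L=[]
    L.append((W(np.r_[.038,-.0115+.05*np.cos(a),.038,.038],np.r_[.05,.05*np.sin(a),-.05,.05],.025),(255,0,255)))
    L.append((W(np.r_[.038,-.0115+.058*np.cos(a),.038],np.r_[.058,.058*np.sin(a),-.058],.025),(0,255,255)))
    L.append((W([-.069,-.186,-.186,-.069],[.015,.015,-.015,-.015],.015),(0,0,255)))
    L.append((W([.055,.055],[-.05,.05],.029),(255,255,0)))
    if plate is not None:
        c=np.arccos(38/48);b=np.linspace(c,2*np.pi-c,80)+plate[2]
        L.append((np.c_[np.r_[plate[0]+.048*np.cos(b),plate[0]+.048*np.cos(b[0])],np.r_[plate[1]+.048*np.sin(b),plate[1]+.048*np.sin(b[0])],np.full(81,.02)],(255,0,0)))
    I=cv2.cvtColor(im['color'],cv2.COLOR_RGB2BGR);x0,y0,x1,y1=crop
    I=cv2.resize(I[y0:y1,x0:x1],None,fx=s,fy=s,interpolation=cv2.INTER_CUBIC)
    for P,col in L:
        uv=(fish_proj(im,P)-[x0,y0]+.5)*s
        cv2.polylines(I,[np.round(uv).astype(int)],False,col,1)
    cv2.imwrite(fn,I)
E
python3 - <<'E'
from geo import *
from scipy.optimize import least_squares
im=np.load('w1.npz');im={k:im[k] for k in im};c=im['color'].astype(int)
white=(c.max(-1)-c.min(-1)<40)&(c.min(-1)>110);m=np.zeros_like(white);m[40:180,200:330]=1
ct=(white&m).astype(np.uint8)
cs,_=cv2.findContours(ct,0,cv2.CHAIN_APPROX_NONE);cc=max(cs,key=cv2.contourArea)[:,0]
P=fish_z(im,cc,.02)[:,:2]
def res(p):
    d=P-p[:2];a=p[2];u=d@[np.cos(a),np.sin(a)];r=np.hypot(*d.T);return np.maximum(r-p[3],u-p[3]*38/48)*1000
b=min((least_squares(res,[.57,.02,a,.048],loss='soft_l1') for a in np.linspace(-3,3,13)),key=lambda s:s.cost)
print('plate',b.x,np.degrees(b.x[2]),b.cost/len(P))
# tost: green handle + latch end
for uv in [(226,31),(182,116)]: print(uv,fish_z(im,[uv],.032))
green=(c[...,1]>c[...,0]*1.5)&(c[...,1]>c[...,2]*1.5)
hs=[]
for col in range(350,405,3):
    r=np.where(green[:,col])[0];r=r[r>100];hs.append([(col,r.min()-.5),(col,r.max()+.5)])
hs=np.array(hs);A=fish_z(im,hs[:,0],.015);B=fish_z(im,hs[:,1],.015)
for Q in(A,B):
    q=Q[:,:2];v=np.linalg.svd(q-q.mean(0))[2][0];print(q.mean(0),np.degrees(np.arctan2(v[1],v[0]))%180)
ang=np.radians(75)
overlay(im,(.575,.03),ang,b.x,'pics/o1.png',(165,5,430,195))
E
```

```text
plate [ 0.57171777  0.01791004 -1.32205402  0.04735923] -75.7481158886864 0.028281443505574908
(226, 31) [[0.62216435 0.06559004 0.032     ]]
(182, 116) [[0.55257488 0.08295249 0.032     ]]
[ 0.55958732 -0.07993975] 74.62548862685613
[ 0.5265993 -0.0927368] 75.06278976925722
```

View pics/o1.png

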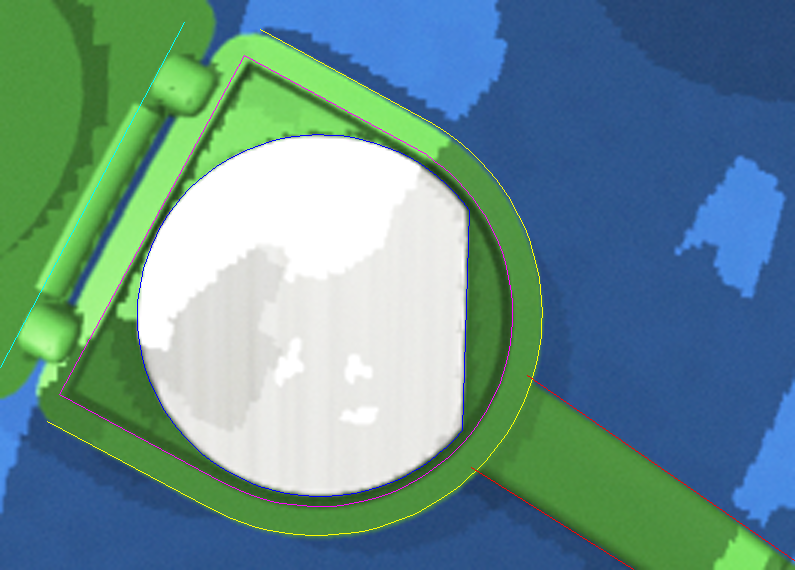

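Emit:
send_rows([
  {"dp": [0.564,0.083,0],"rotation": [0,0,0]},
  {"dp": [0.564,0.083,0],"rotation": [0,0,0]},
  {"dp": [0.564,0.083,-0.3],"rotation": [0,0,0]},
  {"dp": [0.564,0.083,-0.55],"rotation": [0,0,0]},
  {"dp": [0.564,0.083,-0.6],"rotation": [0,0,0]},
  {"dp": [0.564,0.083,-0.6],"rotation": [0,0,0]},
  {"dp": [0.564,0.083,-0.6],"rotation": [0,0,0]},
  {"dp": [0.564,0.083,-0.6],"rotation": [0,0,0]},
], fingers=-0.06, grip_force=20)

```text
clock: 3.48
position: [0.5728, 0.0165, 0.0604]
ee_rot: [0.0, 0.993, 0.122, 0.002]
contact_force: [0.2, -0.0, 0.5]
width: 0.0454
```

```bash
python3 - <<'E'
from look import *
import numpy as np
s=monitor.get_state();print({k:np.round(s[k],4) for k in('position','width','contact_force','qpos','moment')})
im=grab('wrist','w2')
E
```

```text
{'position': array([0.5728, 0.0165, 0.0604]), 'width': np.float64(0.0454), 'contact_force': array([ 0.1531, -0.0084,  0.4715]), 'qpos': array([-9.2700e-02,  4.3810e-01,  1.7768e+00,  1.0000e-04,  9.2310e-01,
        1.2340e+00]), 'moment': array([-0.0013, -0.0073,  0.011 ])}
```

View pics/w2.png

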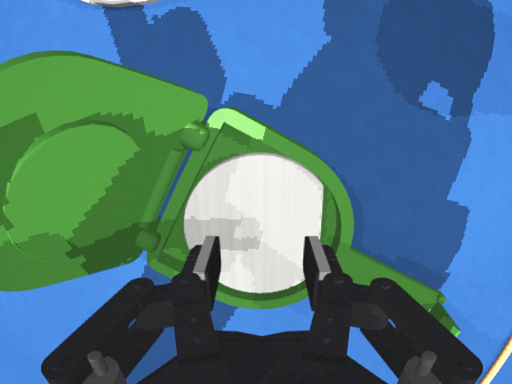

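Emit:
send_rows([
  {"dp": [0,0.008,-0.04],"rotation": [0,0,0]},
  {"dp": [0,0.008,-0.08],"rotation": [0,0,0]},
  {"dp": [0,0.008,-0.11],"rotation": [0,0,0]},
  {"dp": [0,0.008,-0.125],"rotation": [0,0,0]},
  {"dp": [0,0.008,-0.13],"rotation": [0,0,0]},
])

```text
clock: 3.95
position: [0.5713, 0.0167, 0.0422]
ee_rot: [-0.0, 0.993, 0.121, -0.001]
contact_force: [0.0, -0.8, -0.7]
width: 0.0456
```

Emit:
send_rows([
  {"dp": [0,0,-0.004],"rotation": [0,0,0]},
  {"dp": [0,0,-0.008],"rotation": [0,0,0]},
  {"dp": [0,0,-0.012],"rotation": [0,0,0]},
  {"dp": [0,0,-0.016],"rotation": [0,0,0]},
  {"dp": [0,0,-0.02],"rotation": [0,0,0]},
  {"dp": [0,0,-0.024],"rotation": [0,0,0]},
  {"dp": [0,0,-0.028],"rotation": [0,0,0]},
  {"dp": [0,0,-0.032],"rotation": [0,0,0]},
])

```text
clock: 4.62
position: [0.5717, 0.0168, 0.0389]
ee_rot: [0.0, 0.993, 0.121, 0.0]
contact_force: [0.2, -0.0, 0.5]
width: 0.0454
```

Emit:
send_rows([
  {"dp": [0,0,-0.004],"rotation": [0,0,0]},
  {"dp": [0,0,-0.008],"rotation": [0,0,0]},
  {"dp": [0,0,-0.012],"rotation": [0,0,0]},
  {"dp": [0,0,-0.015],"rotation": [0,0,0]},
])

```text
clock: 4.95
position: [0.5717, 0.0168, 0.037]
ee_rot: [0.0, 0.993, 0.121, -0.0]
contact_force: [-0.1, 0.4, 0.3]
width: 0.0454
```

Emit:
send_rows([
  {"dp": [0,0,-0.003],"rotation": [0,0,0]},
  {"dp": [0,0,-0.006],"rotation": [0,0,0]},
  {"dp": [0,0,-0.009],"rotation": [0,0,0]},
])

```text
clock: 5.2
position: [0.5719, 0.0168, 0.0368]
ee_rot: [0.0, 0.993, 0.121, 0.0]
contact_force: [-1.5, 0.2, 8.7]
width: 0.045
```

Emit:
send_rows([
  {"dp": [0,0,-0.002],"rotation": [0,0,0.05]},
  {"dp": [0,0,-0.002],"rotation": [0,0,0.15]},
  {"dp": [0,0,-0.002],"rotation": [0,0,0.25]},
])

```text
clock: 5.45
position: [0.573, 0.0168, 0.0368]
ee_rot: [0.0, 0.983, 0.183, 0.002]
contact_force: [0.9, -0.6, 6.1]
width: 0.0451
```

```bash
python3 - <<'E'
from look import *
import numpy as np
s=monitor.get_state();print({k:np.round(s[k],4) for k in('position','width','contact_force','qpos','moment')})
im=grab('wrist','w3')
E
```

```text
{'position': array([0.573 , 0.0168, 0.0368]), 'width': np.float64(0.0451), 'contact_force': array([ 0.9437, -0.6076,  6.0718]), 'qpos': array([-9.2200e-02,  4.6760e-01,  1.8002e+00,  3.0000e-04,  8.7070e-01,
        1.1095e+00]), 'moment': array([ 0.1618, -0.0319, -0.0106])}
```

View pics/w3.png

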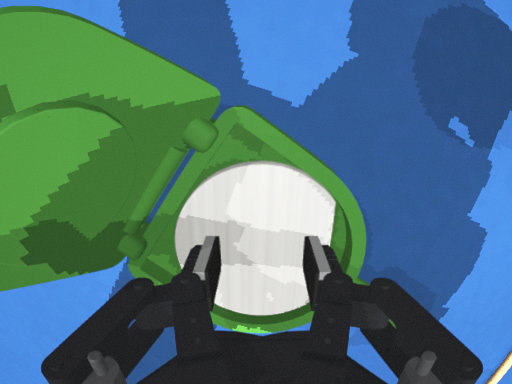

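Emit:
send_rows([
  {"dp": [0,0,0],"rotation": [0,0,0.15]},
  {"dp": [0,0,0],"rotation": [0,0,0.3]},
  {"dp": [0,0,0],"rotation": [0,0,0.45]},
  {"dp": [0,0,0],"rotation": [0,0,0.6]},
  {"dp": [0,0,0],"rotation": [0,0,0.75]},
])

```text
clock: 5.92
position: [0.5731, 0.017, 0.0368]
ee_rot: [0.0, 0.932, 0.364, 0.002]
contact_force: [1.4, 1.3, 5.4]
width: 0.0451
```

```bash
cat > pl.py <<'E'
import sys
from look import *
from geo import *
from scipy.optimize import least_squares
def run(tag,a0=None,rowmax=232,o=(.575,.030),ang=np.radians(74.85)):
    s=monitor.get_state();q=s['ee_rot'];yaw=2*np.degrees(np.arctan2(q[2],q[1]))
    im=grab('wrist',tag);c=im['color'].astype(int)
    white=(c.max(-1)-c.min(-1)<40)&(c.min(-1)>110);ct=white.astype(np.uint8)
    x=fish_proj(im,[[.572,.018,.02]])[0]
    m=np.zeros_like(ct);cv2.circle(m,tuple(int(v) for v in x),110,1,-1);ct&=m
    cs,_=cv2.findContours(ct,0,cv2.CHAIN_APPROX_NONE);cc=max(cs,key=cv2.contourArea)[:,0]
    black=(c.max(-1)<60).astype(np.uint8);black=cv2.dilate(black,np.ones((7,7)))
    g=(c[...,1]>c[...,0]*1.5).astype(np.uint8);g=cv2.dilate(g,np.ones((5,5)))
    k=np.array([(black[v,u]==0) and g[v,u]>0 and v<rowmax for u,v in cc]);cc=cc[k]
    P=fish_z(im,cc,.02)[:,:2]
    def res(p):
        d=P-p[:2];a=p[2];u=d@[np.cos(a),np.sin(a)];r=np.hypot(*d.T);return np.maximum(r-.0474,u-.0474*38/48)*1000
    b=min((least_squares(res,[.572,.018,a],loss='soft_l1') for a in np.linspace(-3.1,3,25)),key=lambda s:s.cost)
    p=b.x;d=np.array([np.cos(ang),np.sin(ang)]);n=np.array([-d[1],d[0]]);r=p[:2]-np.array(o)
    print('t',s['clock'],'yaw',round(yaw,1),'pos',np.round(s['position'],4),'F',np.round(s['contact_force'],1))
    print('plate',np.round(p[:2],4),'ang',round(np.degrees(p[2])%360,1),'tost xy',np.round([r@d,r@n],4),'to go',round((np.degrees(ang-p[2])+180)%360-180,1),'n',len(P),'cost',round(b.cost/len(P),3))
    overlay(im,o,ang,p,f'pics/{tag}o.png',(130,60,400,260),s=2)
    return im
if __name__=='__main__':run(sys.argv[1],rowmax=int(sys.argv[2]) if len(sys.argv)>2 else 232)
E
python3 pl.py w4
```

```text
t 5.9167 yaw 42.6 pos [0.5731 0.017  0.0368] F [1.4 1.3 5.4]
plate [0.5715 0.0173] ang 303.3 tost xy [-0.0131  0.    ] to go 131.5 n 207 cost 0.077
```

View pics/w4o.png

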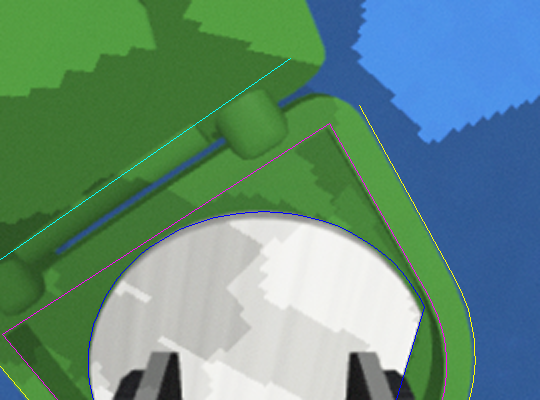

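Emit:
send_rows([
  {"dp": [0,0,-0.003],"rotation": [0,0,0.1]},
  {"dp": [0,0,-0.003],"rotation": [0,0,0.2]},
  {"dp": [0,0,-0.003],"rotation": [0,0,0.3]},
  {"dp": [0,0,-0.003],"rotation": [0,0,0.4]},
  {"dp": [0,0,-0.003],"rotation": [0,0,0.5]},
  {"dp": [0,0,-0.003],"rotation": [0,0,0.6]},
  {"dp": [0,0,-0.003],"rotation": [0,0,0.7]},
  {"dp": [0,0,-0.003],"rotation": [0,0,0.8]},
  {"dp": [0,0,-0.003],"rotation": [0,0,0.9]},
  {"dp": [0,0,-0.003],"rotation": [0,0,1.0]},
])

```text
clock: 6.8
position: [0.573, 0.0175, 0.0368]
ee_rot: [0.0, 0.813, 0.582, 0.002]
contact_force: [0.1, 2.3, 7.9]
width: 0.0451
```

```bash
python3 pl.py w5
```

```text
t 6.8 yaw 71.2 pos [0.573  0.0175 0.0368] F [0.1 2.3 7.9]
plate [0.5713 0.0177] ang 331.3 tost xy [-0.0129  0.0003] to go 103.5 n 207 cost 0.073
```

View pics/w5.png

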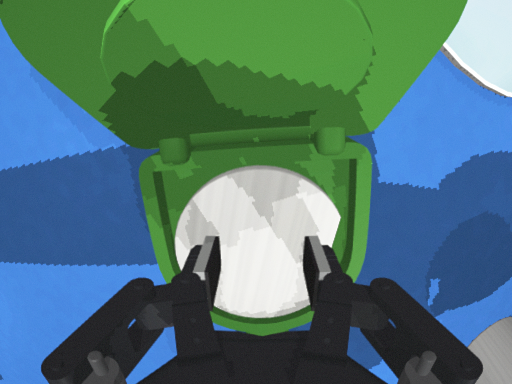

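Emit:
send_rows([
  {"dp": [0,0,0],"rotation": [0,0,0.1]},
  {"dp": [0,0,0],"rotation": [0,0,0.2]},
  {"dp": [0,0,0],"rotation": [0,0,0.3]},
  {"dp": [0,0,0],"rotation": [0,0,0.4]},
  {"dp": [0,0,0],"rotation": [0,0,0.5]},
  {"dp": [0,0,0],"rotation": [0,0,0.6]},
  {"dp": [0,0,0],"rotation": [0,0,0.7]},
  {"dp": [0,0,0],"rotation": [0,0,0.8]},
  {"dp": [0,0,0],"rotation": [0,0,0.9]},
  {"dp": [0,0,0],"rotation": [0,0,1.0]},
])

```text
clock: 7.68
position: [0.5727, 0.0176, 0.0368]
ee_rot: [0.001, 0.644, 0.765, 0.001]
contact_force: [-1.0, 3.2, 8.7]
width: 0.0451
```

Emit:
send_rows([
  {"dp": [0,0,0],"rotation": [0,0,0.1]},
  {"dp": [0,0,0],"rotation": [0,0,0.2]},
  {"dp": [0,0,0],"rotation": [0,0,0.3]},
  {"dp": [0,0,0],"rotation": [0,0,0.4]},
  {"dp": [0,0,0],"rotation": [0,0,0.5]},
  {"dp": [0,0,0],"rotation": [0,0,0.6]},
  {"dp": [0,0,0],"rotation": [0,0,0.7]},
  {"dp": [0,0,0],"rotation": [0,0,0.8]},
  {"dp": [0,0,0],"rotation": [0,0,0.9]},
  {"dp": [0,0,0],"rotation": [0,0,1.0]},
])

```text
clock: 8.52
position: [0.572, 0.0175, 0.0368]
ee_rot: [0.0, 0.434, 0.901, 0.001]
contact_force: [-1.5, 2.9, 10.5]
width: 0.045
```

```bash
python3 pl.py w6
```

```text
t 8.5167 yaw 128.5 pos [0.572  0.0175 0.0368] F [-1.5  2.9 10.5]
plate [0.5704 0.0175] ang 29.6 tost xy [-0.0133  0.0011] to go 45.3 n 209 cost 0.076
```

View pics/w6.png

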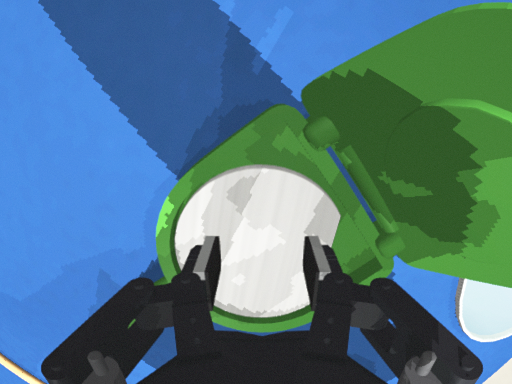

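Emit:
send_rows([
  {"dp": [0,0,0],"rotation": [0,0,0.1]},
  {"dp": [0,0,0],"rotation": [0,0,0.2]},
  {"dp": [0,0,0],"rotation": [0,0,0.3]},
  {"dp": [0,0,0],"rotation": [0,0,0.4]},
  {"dp": [0,0,0],"rotation": [0,0,0.5]},
  {"dp": [0,0,0],"rotation": [0,0,0.6]},
  {"dp": [0,0,0],"rotation": [0,0,0.7]},
  {"dp": [0,0,0],"rotation": [0,0,0.8]},
  {"dp": [0,0,0],"rotation": [0,0,0.9]},
  {"dp": [0,0,0],"rotation": [0,0,1.0]},
])

```text
clock: 9.4
position: [0.572, 0.0173, 0.0368]
ee_rot: [0.001, 0.198, 0.98, 0.0]
contact_force: [-2.3, 1.7, 10.7]
width: 0.0452
```

Emit:
send_rows([
  {"dp": [0,0,0],"rotation": [0,0,0.08]},
  {"dp": [0,0,0],"rotation": [0,0,0.16]},
  {"dp": [0,0,0],"rotation": [0,0,0.24]},
  {"dp": [0,0,0],"rotation": [0,0,0.24]},
])

```text
clock: 9.73
position: [0.572, 0.0172, 0.0368]
ee_rot: [0.001, 0.139, 0.99, 0.0]
contact_force: [-1.5, 1.5, 8.9]
width: 0.0454
```

```bash
python3 pl.py w7
```

```text
t 9.7333 yaw 164.0 pos [0.572  0.0172 0.0368] F [-1.5  1.5  8.9]
plate [0.5706 0.0171] ang 65.7 tost xy [-0.0136  0.0009] to go 9.2 n 209 cost 0.075
```

View pics/w7.png

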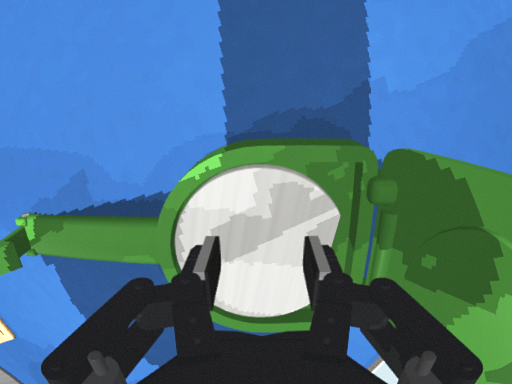

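Emit:
send_rows([
  {"dp": [0,0,0.1],"rotation": [0,0,0]},
  {"dp": [0.1,0,0.4],"rotation": [0,0,0]},
  {"dp": [0.35,-0.1,0.7],"rotation": [0,0,0]},
  {"dp": [0.55,-0.16,0.75],"rotation": [0,0,0]},
  {"dp": [0.55,-0.16,0.75],"rotation": [0,0,0]},
  {"dp": [0.55,-0.16,0.75],"rotation": [0,0,0]},
])

```text
clock: 10.28
position: [0.6393, -0.003, 0.1261]
ee_rot: [0.001, 0.14, 0.99, 0.0]
contact_force: [-1.7, 1.1, -0.2]
width: 0.0454
```

```bash
sed -i 's/(130,60,400,260),s=2/(130,0,400,260),s=2/' pl.py; python3 pl.py w8 300
```

```text
t 10.2833 yaw 163.9 pos [ 0.6393 -0.003   0.1261] F [-1.7  1.1 -0.2]
plate [0.5721 0.0164] ang 64.3 tost xy [-0.0139 -0.0007] to go 10.6 n 344 cost 0.028
```

View pics/w8o.png

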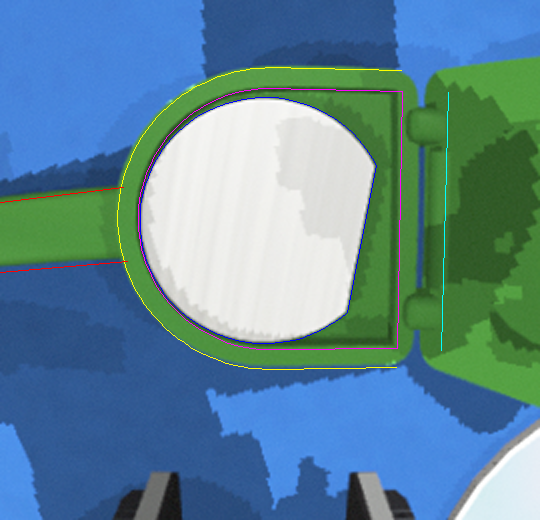

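Emit:
send_rows([
  {"dp": [-0.3,0.1,0],"rotation": [0,0,0]},
  {"dp": [-0.55,0.16,-0.2],"rotation": [0,0,0]},
  {"dp": [-0.55,0.16,-0.5],"rotation": [0,0,0]},
  {"dp": [-0.55,0.16,-0.65],"rotation": [0,0,0]},
  {"dp": [-0.55,0.16,-0.7],"rotation": [0,0,0]},
  {"dp": [-0.55,0.16,-0.71],"rotation": [0,0,0]},
  {"dp": [-0.55,0.16,-0.714],"rotation": [0,0,0]},
  {"dp": [-0.55,0.16,-0.718],"rotation": [0,0,0]},
  {"dp": [-0.55,0.16,-0.722],"rotation": [0,0,0]},
  {"dp": [-0.55,0.16,-0.726],"rotation": [0,0,0]},
  {"dp": [-0.55,0.16,-0.73],"rotation": [0,0,0]},
  {"dp": [-0.55,0.16,-0.734],"rotation": [0,0,0]},
])

```text
clock: 11.33
position: [0.5721, 0.0167, 0.0378]
ee_rot: [0.001, 0.14, 0.99, 0.0]
contact_force: [-0.3, -0.5, 0.2]
width: 0.0451
```

Emit:
send_rows([
  {"dp": [0,0,-0.004],"rotation": [0,0,0]},
  {"dp": [0,0,-0.007],"rotation": [0,0,0]},
  {"dp": [0,0,-0.01],"rotation": [0,0,0]},
  {"dp": [0,0,-0.013],"rotation": [0,0,0]},
  {"dp": [0,0,-0.016],"rotation": [0,0,0]},
])

```text
clock: 11.75
position: [0.5719, 0.0168, 0.0368]
ee_rot: [0.0, 0.139, 0.99, 0.0]
contact_force: [-2.6, 0.2, 12.4]
width: 0.0453
```

Emit:
send_rows([
  {"dp": [0,0,0.001],"rotation": [0,0,0.08]},
  {"dp": [0,0,0.001],"rotation": [0,0,0.16]},
  {"dp": [0,0,0.001],"rotation": [0,0,0.24]},
  {"dp": [0,0,0.001],"rotation": [0,0,0.32]},
  {"dp": [0,0,0.001],"rotation": [0,0,0.37]},
  {"dp": [0,0,0.001],"rotation": [0,0,0.37]},
])

```text
clock: 12.25
position: [0.5723, 0.0169, 0.0368]
ee_rot: [0.001, 0.047, 0.999, 0.0]
contact_force: [-1.7, -0.4, 8.6]
width: 0.0456
```

Emit:
send_rows([
  {"dp": [0.003,0.01,0],"rotation": [0,0,0]},
  {"dp": [0.006,0.021,0],"rotation": [0,0,0]},
  {"dp": [0.009,0.032,0],"rotation": [0,0,0]},
  {"dp": [0.012,0.043,0],"rotation": [0,0,0]},
  {"dp": [0.015,0.054,0],"rotation": [0,0,0]},
  {"dp": [0.018,0.065,0],"rotation": [0,0,0]},
  {"dp": [0.021,0.076,0],"rotation": [0,0,0]},
  {"dp": [0.024,0.087,0],"rotation": [0,0,0]},
])

```text
clock: 12.92
position: [0.5751, 0.0268, 0.0368]
ee_rot: [0.001, 0.047, 0.999, -0.0]
contact_force: [-2.0, -1.1, 8.3]
width: 0.0454
```

```bash
python3 pl.py w9
```

```text
t 12.9167 yaw 174.6 pos [0.5751 0.0268 0.0368] F [-2.  -1.1  8.3]
plate [0.5737 0.027 ] ang 76.0 tost xy [-0.0033  0.0005] to go -1.2 n 210 cost 0.077
```

View pics/w9o.png

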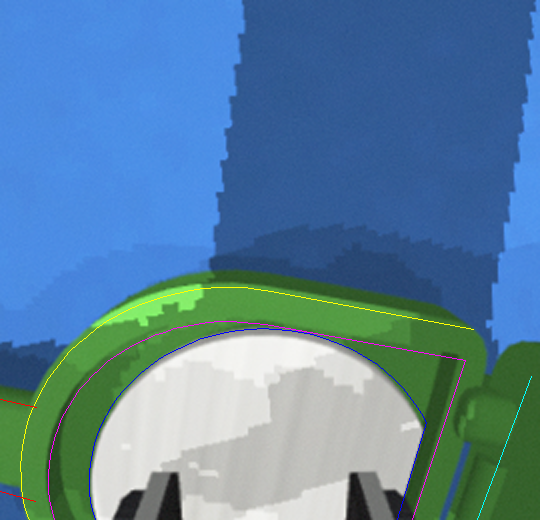

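Emit:
send_rows([
  {"dp": [0.002,0.007,0],"rotation": [0,0,0]},
  {"dp": [0.004,0.013,0],"rotation": [0,0,0]},
  {"dp": [0.005,0.019,0],"rotation": [0,0,0]},
  {"dp": [0.007,0.025,0],"rotation": [0,0,0]},
])

```text
clock: 13.3
position: [0.5761, 0.0295, 0.0368]
ee_rot: [0.001, 0.047, 0.999, -0.001]
contact_force: [-1.3, -3.4, 7.4]
width: 0.0456
```

Emit:
send_rows([
  {"dp": [0.002,0.006,0],"rotation": [0,0,0]},
  {"dp": [0.003,0.012,0],"rotation": [0,0,0]},
  {"dp": [0.005,0.018,0],"rotation": [0,0,0]},
])

```text
clock: 13.55
position: [0.5769, 0.0316, 0.0368]
ee_rot: [0.001, 0.047, 0.999, -0.001]
contact_force: [-0.7, -2.3, 7.3]
width: 0.0455
```

Emit:
send_rows([
  {"dp": [0,0,0.1],"rotation": [0,0,0]},
  {"dp": [0.1,0,0.4],"rotation": [0,0,0]},
  {"dp": [0.35,-0.1,0.7],"rotation": [0,0,0]},
  {"dp": [0.55,-0.1,0.75],"rotation": [0,0,0]},
  {"dp": [0.55,-0.1,0.75],"rotation": [0,0,0]},
  {"dp": [0.55,-0.1,0.75],"rotation": [0,0,0]},
])

```text
clock: 14.05
position: [0.6437, 0.0201, 0.1263]
ee_rot: [0.001, 0.048, 0.999, 0.0]
contact_force: [-0.6, -0.3, -0.2]
width: 0.0453
```

```bash
python3 pl.py w10 300
```

```text
t 14.05 yaw 174.5 pos [0.6437 0.0201 0.1263] F [-0.6 -0.3 -0.2]
plate [0.5758 0.0284] ang 75.0 tost xy [-0.0013 -0.0012] to go -0.1 n 345 cost 0.025
```

View pics/w10o.png

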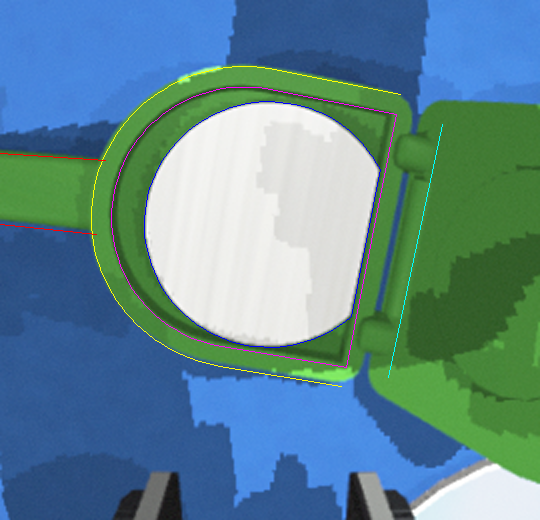

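```bash
python3 - <<'E'
import cv2
a=cv2.imread('pics/w10.png');cv2.imwrite('pics/w10z.png',cv2.resize(a[40:200,265:355],None,fx=4,fy=4,interpolation=2)[:600])
E
```

```text
(no output)
```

View pics/w10z.png

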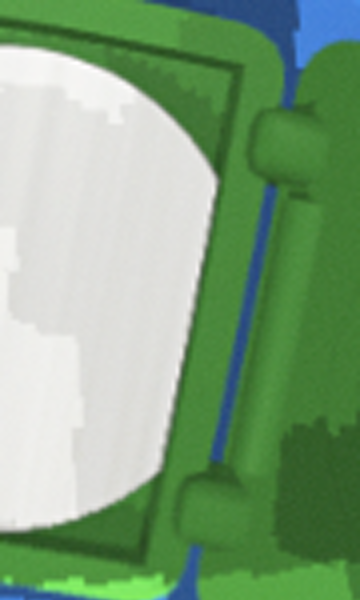

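Emit:
send_rows([
  {"dp": [-0.3,0.06,0],"rotation": [0,0,0]},
  {"dp": [-0.556,0.076,-0.2],"rotation": [0,0,0]},
  {"dp": [-0.556,0.076,-0.5],"rotation": [0,0,0]},
  {"dp": [-0.556,0.076,-0.65],"rotation": [0,0,0]},
  {"dp": [-0.556,0.076,-0.7],"rotation": [0,0,0]},
  {"dp": [-0.556,0.076,-0.718],"rotation": [0,0,0]},
  {"dp": [-0.556,0.076,-0.724],"rotation": [0,0,0]},
  {"dp": [-0.556,0.076,-0.729],"rotation": [0,0,0]},
  {"dp": [-0.556,0.076,-0.733],"rotation": [0,0,0]},
  {"dp": [-0.556,0.076,-0.737],"rotation": [0,0,0]},
  {"dp": [-0.556,0.076,-0.741],"rotation": [0,0,0]},
  {"dp": [-0.556,0.076,-0.745],"rotation": [0,0,0]},
])

```text
clock: 15.1
position: [0.5758, 0.0295, 0.0368]
ee_rot: [0.001, 0.047, 0.999, 0.0]
contact_force: [-1.8, 0.4, 7.7]
width: 0.0453
```

Emit:
send_rows([
  {"dp": [0,0,-0.004],"rotation": [0,0,0]},
  {"dp": [0,0,-0.006],"rotation": [0,0,0]},
])

```text
clock: 15.27
position: [0.5758, 0.0295, 0.0368]
ee_rot: [0.001, 0.047, 0.999, 0.0]
contact_force: [-2.7, 0.6, 9.3]
width: 0.0452
```

Emit:
send_rows([
  {"dp": [0.002,0.006,-0.002],"rotation": [0,0,0]},
  {"dp": [0.003,0.012,-0.003],"rotation": [0,0,0]},
  {"dp": [0.005,0.018,-0.003],"rotation": [0,0,0]},
])

```text
clock: 15.52
position: [0.5767, 0.0308, 0.0368]
ee_rot: [0.001, 0.047, 0.999, -0.001]
contact_force: [-1.5, -3.9, 9.1]
width: 0.0451
```

Emit:
send_rows([
  {"dp": [0.002,0.006,0],"rotation": [0,0,0]},
  {"dp": [0.003,0.012,0],"rotation": [0,0,0]},
  {"dp": [0.005,0.018,0],"rotation": [0,0,0]},
])

```text
clock: 15.77
position: [0.5777, 0.0329, 0.0368]
ee_rot: [0.002, 0.047, 0.999, -0.001]
contact_force: [-0.4, -3.2, 7.8]
width: 0.0453
```

Emit:
send_rows([
  {"dp": [0,0,0.1],"rotation": [0,0,0]},
  {"dp": [0.1,0,0.4],"rotation": [0,0,0]},
  {"dp": [0.35,-0.05,0.7],"rotation": [0,0,-0.2]},
  {"dp": [0.55,-0.15,0.8],"rotation": [0,0,-0.34]},
  {"dp": [0.55,-0.15,0.8],"rotation": [0,0,-0.34]},
  {"dp": [0.55,-0.15,0.8],"rotation": [0,0,-0.34]},
])

```text
clock: 16.27
position: [0.6447, 0.0151, 0.1325]
ee_rot: [0.002, 0.132, 0.991, 0.0]
contact_force: [-0.1, -0.2, -0.7]
width: 0.0449
```

```bash
python3 pl.py w11 300; python3 - <<'E'
import cv2
a=cv2.imread('pics/w11.png');cv2.imwrite('pics/w11z.png',cv2.resize(a[30:230,170:370],None,fx=3,fy=3,interpolation=2))
E
```

```text
t 16.2667 yaw 164.8 pos [0.6447 0.0151 0.1325] F [-0.1 -0.2 -0.7]
plate [0.5759 0.0285] ang 74.8 tost xy [-0.0012 -0.0012] to go 0.0 n 338 cost 0.031
```

View pics/w11z.png

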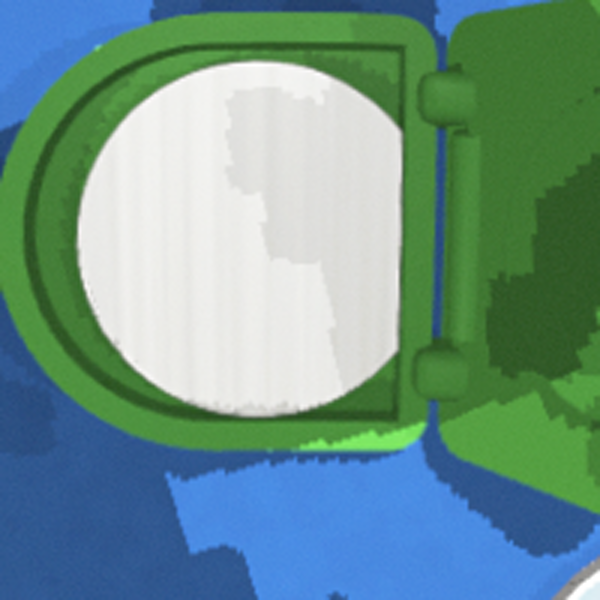

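View pics/w11o.png

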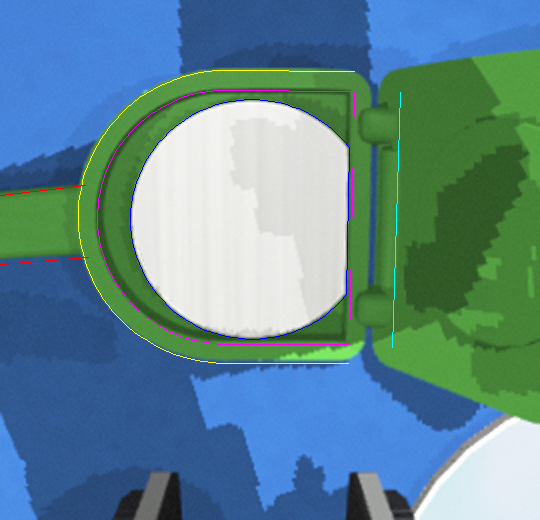

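Emit:
send_rows([
  {"dp": [0,0,0.3],"rotation": [0,0,0]},
  {"dp": [0,0,0.6],"rotation": [0,0,0]},
  {"dp": [0,0,0.9],"rotation": [0,0,0]},
  {"dp": [0,0,1],"rotation": [0,0,0]},
], fingers=1)

```text
clock: 16.65
position: [0.643, 0.0162, 0.2554]
ee_rot: [0.003, 0.132, 0.991, 0.0]
contact_force: [1.2, -0.4, 1.0]
width: 0.0
```

Emit:
send_rows([
  {"dp": [0,0,0.3],"rotation": [0,0,0]},
  {"dp": [0,0.25,0.45],"rotation": [0,0,0]},
  {"dp": [-0.06,0.55,0.45],"rotation": [0,0,0]},
  {"dp": [-0.06,0.88,0.45],"rotation": [0,0,0]},
  {"dp": [-0.06,0.88,0.45],"rotation": [0,0,0]},
])

```text
clock: 17.07
position: [0.6329, 0.1286, 0.304]
ee_rot: [-0.002, 0.129, 0.992, 0.003]
contact_force: [0.7, -0.4, -0.2]
width: 0.0002
```

Emit:
send_rows([
  {"dp": [-0.07,0.3,0],"rotation": [0,0,0]},
  {"dp": [-0.07,0.6,0],"rotation": [0,0,0]},
  {"dp": [-0.07,0.88,0],"rotation": [0,0,0]},
  {"dp": [-0.07,0.88,0],"rotation": [0,0,0]},
  {"dp": [-0.07,0.88,0],"rotation": [0,0,0]},
])

```text
clock: 17.48
position: [0.6251, 0.2287, 0.303]
ee_rot: [-0.002, 0.13, 0.992, -0.001]
contact_force: [-0.1, -1.0, 0.7]
width: 0.0001
```

```bash
python3 - <<'E'
from look import *
import numpy as np
s=monitor.get_state();print({k:np.round(s[k],4) for k in('clock','position','width','contact_force','qpos')})
grab('wrist','w12');grab('scene','s12')
E
```

```text
{'clock': np.float64(17.4833), 'position': array([0.6251, 0.2287, 0.303 ]), 'width': np.float64(0.0001), 'contact_force': array([-0.0599, -0.9938,  0.7078]), 'qpos': array([ 0.2462,  0.3973,  1.1937, -0.    ,  1.5547, -1.0637])}
```

View pics/w12.png

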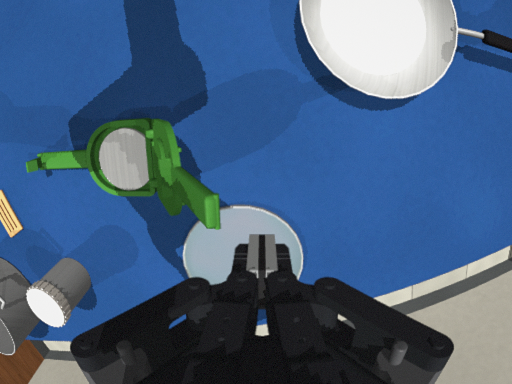

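View pics/s12.png

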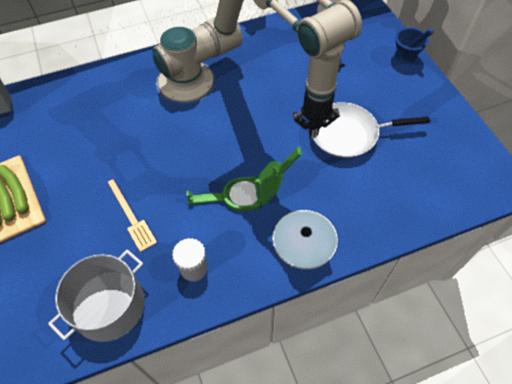

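```bash
python3 - <<'E'
from look import *
from geo import *
im=eyes.get_image('wrist')
o=np.array([.5755,.0287]);a=np.radians(74.85);d=np.array([np.cos(a),np.sin(a)]);n=np.array([-d[1],d[0]])
for th in (2.0,2.1,2.2):
  P=[]
  for y in(-.014,.014):
    for off in (-.004,.008):
      x=.055-.227*np.cos(th)+off*np.sin(th);z=.029+.227*np.sin(th)+off*np.cos(th)
      P.append([*(o+x*d+y*n),z])
  print(th,np.round(fish_proj(im,P)).tolist())
a=cv2.imread('pics/w12.png');cv2.imwrite('pics/w12z.png',cv2.resize(a[140:290,140:300],None,fx=4,fy=4,interpolation=2))
E
```

```text
2.0 [[182.0, 237.0], [198.0, 235.0], [178.0, 202.0], [195.0, 199.0]]
2.1 [[212.0, 232.0], [226.0, 229.0], [209.0, 197.0], [224.0, 194.0]]
2.2 [[238.0, 225.0], [251.0, 222.0], [237.0, 192.0], [250.0, 189.0]]
```

View pics/w12z.png

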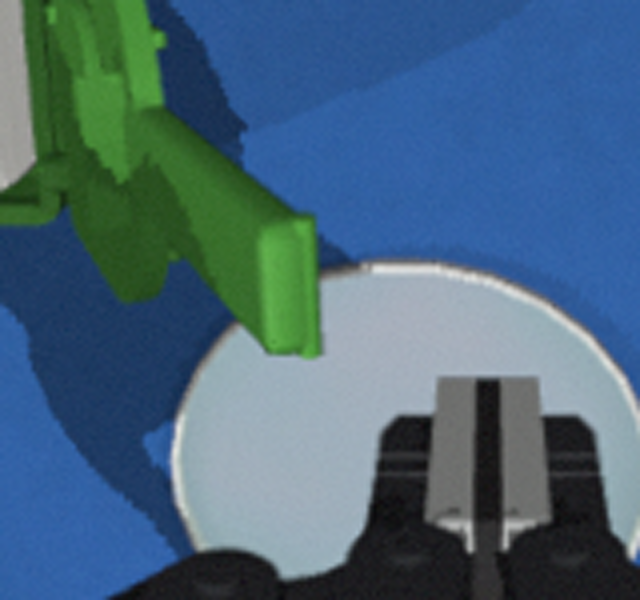

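Emit:
send_rows([
  {"dp": [0.03,-0.01,-0.3],"rotation": [0,0,0]},
  {"dp": [0.03,-0.01,-0.6],"rotation": [0,0,0]},
  {"dp": [0.03,-0.01,-0.73],"rotation": [0,0,0]},
  {"dp": [0.03,-0.01,-0.73],"rotation": [0,0,0]},
  {"dp": [0.03,-0.01,-0.73],"rotation": [0,0,0]},
])

```text
clock: 18.05
position: [0.6303, 0.2244, 0.2167]
ee_rot: [-0.001, 0.133, 0.991, -0.0]
contact_force: [0.3, 0.2, 1.2]
width: -0.0002
```

```bash
cat > plan.py <<'E'
import numpy as np,sys
from rig import monitor
o=np.array([.5755,.0287]);a=np.radians(74.85);d=np.array([np.cos(a),np.sin(a)])
p=np.array(monitor.get_state()['position']);r=p[:2]-o;print('pos',p,'tost x',r@d,'y',r@np.array([-d[1],d[0]]))
h=.0145;tipl=.020
def tgt(th):
    t=np.radians(th)
    R=.227 if th>90 else .195
    cx=.055-R*np.cos(t)+.008*np.sin(t);z=.029+.195*np.sin(t)+.008*np.cos(t)
    return np.r_[o+(cx+h)*d,z+tipl]
prev=p
for seg in [(120,110),(110,90),(90,70),(70,50),(50,30),(30,15),(15,8)]:
    print(seg)
    for th in np.linspace(seg[0],seg[1],6)[1:]:
        print('  ',round(th,1),np.round((tgt(th)-prev)/.12,3).tolist(),np.round(tgt(th),3).tolist())
    prev=tgt(seg[1])
E
python3 plan.py; python3 -c "
from look import *
grab('wrist','w13')"
```

```text
pos [0.6302552  0.22437368 0.21674631] tost x 0.20318313297752702 y -0.001713461098726868
(120, 110)
   118.0 [-0.057, -0.158, 0.006] [0.623, 0.205, 0.217]
   116.0 [-0.073, -0.213, 0.033] [0.622, 0.199, 0.221]
   114.0 [-0.088, -0.27, 0.06] [0.62, 0.192, 0.224]
   112.0 [-0.104, -0.328, 0.084] [0.618, 0.185, 0.227]
   110.0 [-0.119, -0.387, 0.106] [0.616, 0.178, 0.23]
(110, 90)
   106.0 [-0.032, -0.12, 0.039] [0.612, 0.164, 0.234]
   102.0 [-0.066, -0.242, 0.071] [0.608, 0.149, 0.238]
   98.0 [-0.099, -0.367, 0.096] [0.604, 0.134, 0.241]
   94.0 [-0.134, -0.493, 0.112] [0.6, 0.119, 0.243]
   90.0 [-0.168, -0.621, 0.121] [0.596, 0.104, 0.244]
(90, 70)
   86.0 [-0.03, -0.11, 0.001] [0.592, 0.09, 0.244]
   82.0 [-0.059, -0.219, -0.007] [0.589, 0.077, 0.243]
   78.0 [-0.089, -0.328, -0.022] [0.585, 0.064, 0.241]
   74.0 [-0.118, -0.435, -0.045] [0.582, 0.051, 0.239]
   70.0 [-0.146, -0.54, -0.075] [0.578, 0.039, 0.235]
(70, 50)
   66.0 [-0.028, -0.103, -0.038] [0.575, 0.026, 0.23]
   62.0 [-0.055, -0.204, -0.084] [0.572, 0.014, 0.225]
   58.0 [-0.081, -0.301, -0.136] [0.568, 0.003, 0.21
[... 274 characters left out ...]
, -0.048, 0.175]
   34.0 [-0.083, -0.305, -0.324] [0.553, -0.056, 0.165]
   30.0 [-0.099, -0.367, -0.417] [0.551, -0.063, 0.153]
(30, 15)
   27.0 [-0.011, -0.042, -0.073] [0.549, -0.068, 0.145]
   24.0 [-0.022, -0.081, -0.148] [0.548, -0.073, 0.136]
   21.0 [-0.031, -0.115, -0.226] [0.547, -0.077, 0.126]
   18.0 [-0.039, -0.146, -0.305] [0.546, -0.081, 0.117]
   15.0 [-0.047, -0.172, -0.385] [0.545, -0.084, 0.107]
(15, 8)
   13.6 [-0.003, -0.011, -0.038] [0.545, -0.085, 0.103]
   12.2 [-0.006, -0.021, -0.076] [0.544, -0.087, 0.098]
   10.8 [-0.008, -0.03, -0.115] [0.544, -0.088, 0.093]
   9.4 [-0.01, -0.039, -0.154] [0.544, -0.089, 0.089]
   8.0 [-0.012, -0.046, -0.193] [0.543, -0.09, 0.084]
```

View pics/w13.png

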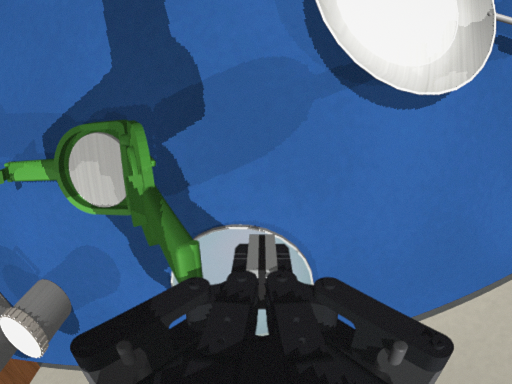

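Emit:
send_rows([
  {"dp": [-0.03,-0.08,0],"rotation": [0,0,0]},
  {"dp": [-0.05,-0.14,0.006],"rotation": [0,0,0]},
  {"dp": [-0.06,-0.18,0.02],"rotation": [0,0,0]},
  {"dp": [-0.073,-0.213,0.033],"rotation": [0,0,0]},
  {"dp": [-0.08,-0.24,0.046],"rotation": [0,0,0]},
  {"dp": [-0.088,-0.27,0.06],"rotation": [0,0,0]},
  {"dp": [-0.096,-0.3,0.072],"rotation": [0,0,0]},
  {"dp": [-0.104,-0.328,0.084],"rotation": [0,0,0]},
  {"dp": [-0.112,-0.357,0.095],"rotation": [0,0,0]},
  {"dp": [-0.119,-0.387,0.106],"rotation": [0,0,0]},
])

```text
clock: 18.93
position: [0.616, 0.1792, 0.2302]
ee_rot: [-0.0, 0.132, 0.991, 0.0]
contact_force: [0.5, 1.3, 0.6]
width: 0.0003
```

```bash
python3 plan.py|head -1; python3 -c "
from look import *
grab('wrist','w14')"
```

```text
pos [0.61602774 0.17915905 0.23020157] tost x 0.1558216305315496 y 0.00020281923735325174
```

View pics/w14.png

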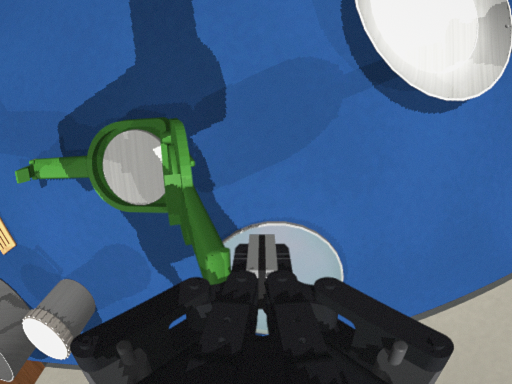

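Emit:
send_rows([
  {"dp": [-0.016,-0.06,0.02],"rotation": [0,0,0]},
  {"dp": [-0.032,-0.12,0.039],"rotation": [0,0,0]},
  {"dp": [-0.049,-0.181,0.055],"rotation": [0,0,0]},
  {"dp": [-0.066,-0.242,0.071],"rotation": [0,0,0]},
  {"dp": [-0.082,-0.305,0.084],"rotation": [0,0,0]},
  {"dp": [-0.099,-0.367,0.096],"rotation": [0,0,0]},
  {"dp": [-0.116,-0.43,0.104],"rotation": [0,0,0]},
  {"dp": [-0.134,-0.493,0.112],"rotation": [0,0,0]},
  {"dp": [-0.151,-0.557,0.117],"rotation": [0,0,0]},
  {"dp": [-0.168,-0.621,0.121],"rotation": [0,0,0]},
])

```text
clock: 19.82
position: [0.5958, 0.104, 0.2447]
ee_rot: [-0.0, 0.132, 0.991, -0.0]
contact_force: [0.9, 1.3, 0.3]
width: 0.0005
```

Emit:
send_rows([
  {"dp": [-0.015,-0.055,0.001],"rotation": [0,0,0]},
  {"dp": [-0.03,-0.11,0.001],"rotation": [0,0,0]},
  {"dp": [-0.045,-0.165,-0.003],"rotation": [0,0,0]},
  {"dp": [-0.059,-0.219,-0.007],"rotation": [0,0,0]},
  {"dp": [-0.074,-0.274,-0.014],"rotation": [0,0,0]},
  {"dp": [-0.089,-0.328,-0.022],"rotation": [0,0,0]},
  {"dp": [-0.104,-0.382,-0.033],"rotation": [0,0,0]},
  {"dp": [-0.118,-0.435,-0.045],"rotation": [0,0,0]},
  {"dp": [-0.132,-0.488,-0.06],"rotation": [0,0,0]},
  {"dp": [-0.146,-0.54,-0.075],"rotation": [0,0,0]},
])

```text
clock: 20.65
position: [0.5783, 0.0394, 0.2355]
ee_rot: [-0.0, 0.132, 0.991, -0.0]
contact_force: [0.4, 0.6, 0.6]
width: 0.0
```

```bash
python3 plan.py|head -1; python3 -c "
from look import *
grab('wrist','w15');grab('scene','s15')"
```

```text
pos [0.57830657 0.03941907 0.23547017] tost x 0.011080019756948127 y 9.237305958530946e-05
```

View pics/w15.png

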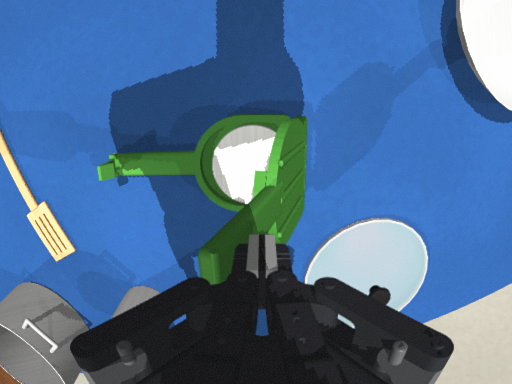

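View pics/s15.png

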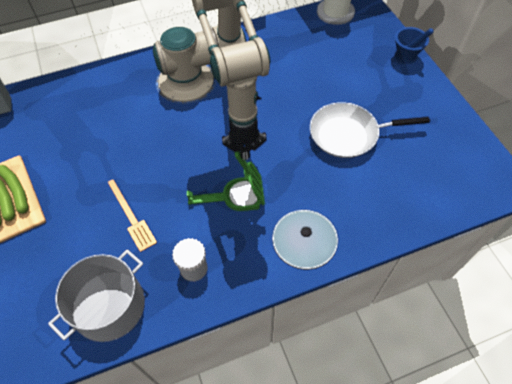

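Jaw is folding (handle end near (215,260) in the wrist view, ahead of the fingers). Continue along the arc.

Emit:
send_rows([
  {"dp": [-0.014,-0.052,-0.018],"rotation": [0,0,0]},
  {"dp": [-0.028,-0.103,-0.038],"rotation": [0,0,0]},
  {"dp": [-0.042,-0.154,-0.06],"rotation": [0,0,0]},
  {"dp": [-0.055,-0.204,-0.084],"rotation": [0,0,0]},
  {"dp": [-0.068,-0.253,-0.11],"rotation": [0,0,0]},
  {"dp": [-0.081,-0.301,-0.136],"rotation": [0,0,0]},
  {"dp": [-0.094,-0.348,-0.165],"rotation": [0,0,0]},
  {"dp": [-0.107,-0.394,-0.196],"rotation": [0,0,0]},
  {"dp": [-0.119,-0.439,-0.228],"rotation": [0,0,0]},
  {"dp": [-0.131,-0.483,-0.262],"rotation": [0,0,0]},
])

```text
clock: 21.58
position: [0.5627, -0.0185, 0.2039]
ee_rot: [-0.0, 0.132, 0.991, 0.0]
contact_force: [0.4, 0.5, -0.1]
width: 0.0
```

Emit:
send_rows([
  {"dp": [-0.012,-0.042,-0.036],"rotation": [0,0,0]},
  {"dp": [-0.023,-0.084,-0.072],"rotation": [0,0,0]},
  {"dp": [-0.034,-0.124,-0.111],"rotation": [0,0,0]},
  {"dp": [-0.044,-0.164,-0.151],"rotation": [0,0,0]},
  {"dp": [-0.054,-0.2,-0.193],"rotation": [0,0,0]},
  {"dp": [-0.064,-0.237,-0.235],"rotation": [0,0,0]},
  {"dp": [-0.074,-0.271,-0.28],"rotation": [0,0,0]},
  {"dp": [-0.083,-0.305,-0.324],"rotation": [0,0,0]},
  {"dp": [-0.091,-0.336,-0.37],"rotation": [0,0,0]},
  {"dp": [-0.099,-0.367,-0.417],"rotation": [0,0,0]},
])

```text
clock: 22.42
position: [0.5508, -0.0623, 0.1537]
ee_rot: [-0.0, 0.132, 0.991, 0.0]
contact_force: [0.4, -0.3, 1.3]
width: 0.0001
```

Emit:
send_rows([
  {"dp": [-0.006,-0.021,-0.037],"rotation": [0,0,0]},
  {"dp": [-0.011,-0.042,-0.073],"rotation": [0,0,0]},
  {"dp": [-0.017,-0.061,-0.11],"rotation": [0,0,0]},
  {"dp": [-0.022,-0.081,-0.148],"rotation": [0,0,0]},
  {"dp": [-0.027,-0.098,-0.187],"rotation": [0,0,0]},
  {"dp": [-0.031,-0.115,-0.226],"rotation": [0,0,0]},
  {"dp": [-0.035,-0.131,-0.265],"rotation": [0,0,0]},
  {"dp": [-0.039,-0.146,-0.305],"rotation": [0,0,0]},
  {"dp": [-0.043,-0.159,-0.345],"rotation": [0,0,0]},
  {"dp": [-0.047,-0.172,-0.385],"rotation": [0,0,0]},
])

```text
clock: 23.25
position: [0.5453, -0.0828, 0.1076]
ee_rot: [0.0, 0.132, 0.991, 0.0]
contact_force: [-0.0, 0.1, 1.0]
width: -0.0003
```

```bash
python3 plan.py|head -1; python3 -c "
from look import *
grab('wrist','w16');grab('scene','s16')"
```

```text
pos [ 0.54534247 -0.08276018  0.10755321] tost x -0.11546795334614943 y -2.037853339205521e-05
```

View pics/w16.png

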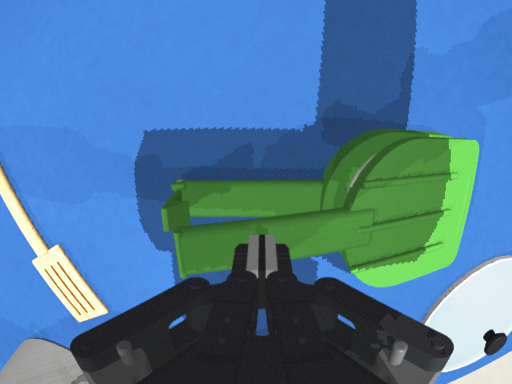

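View pics/s16.png

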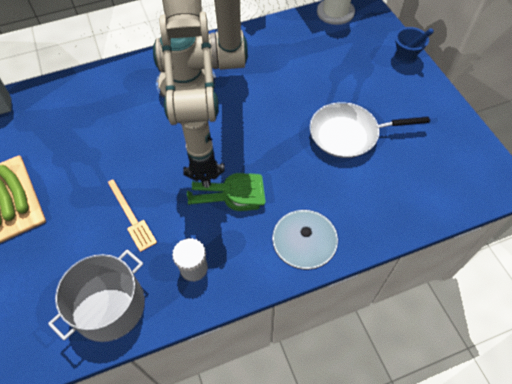

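Emit:
send_rows([
  {"dp": [-0.004,-0.015,-0.02],"rotation": [0,0,0]},
  {"dp": [-0.008,-0.03,-0.04],"rotation": [0,0,0]},
  {"dp": [-0.012,-0.045,-0.06],"rotation": [0,0,0]},
  {"dp": [-0.016,-0.06,-0.08],"rotation": [0,0,0]},
  {"dp": [-0.02,-0.072,-0.1],"rotation": [0,0,0]},
  {"dp": [-0.023,-0.083,-0.12],"rotation": [0,0,0]},
  {"dp": [-0.025,-0.092,-0.14],"rotation": [0,0,0]},
  {"dp": [-0.027,-0.1,-0.16],"rotation": [0,0,0]},
  {"dp": [-0.028,-0.105,-0.18],"rotation": [0,0,0]},
  {"dp": [-0.03,-0.11,-0.2],"rotation": [0,0,0]},
])

```text
clock: 24.18
position: [0.5417, -0.0958, 0.0838]
ee_rot: [0.0, 0.132, 0.991, 0.0]
contact_force: [0.5, 0.5, 0.3]
width: 0.0001
```

Emit:
send_rows([
  {"dp": [0,0,-0.01],"rotation": [0,0,0]},
  {"dp": [0,0,-0.02],"rotation": [0,0,0]},
  {"dp": [0,0,-0.03],"rotation": [0,0,0]},
  {"dp": [0,0,-0.04],"rotation": [0,0,0]},
  {"dp": [0,0,-0.05],"rotation": [0,0,0]},
  {"dp": [0,0,-0.06],"rotation": [0,0,0]},
  {"dp": [0,0,-0.07],"rotation": [0,0,0]},
])

```text
clock: 24.77
position: [0.5417, -0.0957, 0.0755]
ee_rot: [0.0, 0.132, 0.991, 0.0]
contact_force: [-0.4, 0.3, 0.9]
width: -0.0001
```

```bash
python3 plan.py|head -1; python3 -c "
from look import *
grab('wrist','w17')"
```

```text
pos [ 0.54173859 -0.09574796  0.07552029] tost x -0.12894620118602784 y 6.393827625813574e-05
```

View pics/w17.png

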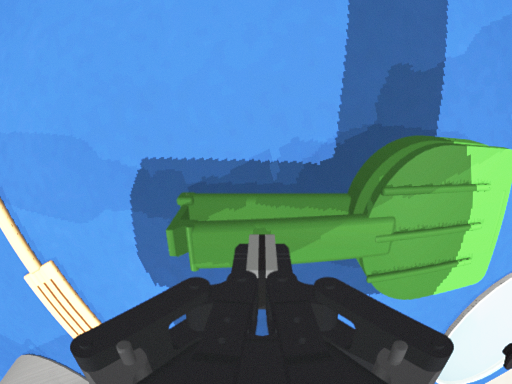

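Emit:
send_rows([
  {"dp": [0,0,-0.008],"rotation": [0,0,0]},
  {"dp": [0,0,-0.016],"rotation": [0,0,0]},
  {"dp": [0,0,-0.024],"rotation": [0,0,0]},
  {"dp": [0,0,-0.032],"rotation": [0,0,0]},
])

```text
clock: 25.15
position: [0.5417, -0.0958, 0.0717]
ee_rot: [0.0, 0.132, 0.991, 0.0]
contact_force: [-0.6, 0.4, 0.5]
width: -0.0004
```

Emit:
send_rows([
  {"dp": [0,0,-0.007],"rotation": [0,0,0]},
  {"dp": [0,0,-0.014],"rotation": [0,0,0]},
  {"dp": [0,0,-0.021],"rotation": [0,0,0]},
  {"dp": [0,0,-0.028],"rotation": [0,0,0]},
])

```text
clock: 25.48
position: [0.5417, -0.0958, 0.0683]
ee_rot: [0.0, 0.132, 0.991, 0.0]
contact_force: [0.0, -0.4, 1.2]
width: 0.0002
```

Emit:
send_rows([
  {"dp": [0,0,-0.006],"rotation": [0,0,0]},
  {"dp": [0,0,-0.012],"rotation": [0,0,0]},
  {"dp": [0,0,-0.018],"rotation": [0,0,0]},
])

```text
clock: 25.73
position: [0.5417, -0.0957, 0.0662]
ee_rot: [0.0, 0.132, 0.991, 0.0]
contact_force: [-0.7, -0.4, 0.2]
width: -0.0004
```

Emit:
send_rows([
  {"dp": [0,0,-0.006],"rotation": [0,0,0]},
  {"dp": [0,0,-0.012],"rotation": [0,0,0]},
  {"dp": [0,0,-0.018],"rotation": [0,0,0]},
])

```text
clock: 25.98
position: [0.5417, -0.0958, 0.0642]
ee_rot: [0.0, 0.132, 0.991, -0.0]
contact_force: [-0.4, -0.6, 2.8]
width: -0.0003
```

Emit:
send_rows([
  {"dp": [0,0,-0.005],"rotation": [0,0,0]},
  {"dp": [0,0,-0.01],"rotation": [0,0,0]},
  {"dp": [0,0,-0.015],"rotation": [0,0,0]},
])

```text
clock: 26.23
position: [0.5417, -0.0959, 0.0629]
ee_rot: [0.0, 0.132, 0.991, -0.0]
contact_force: [-1.6, 0.2, 7.5]
width: 0.0001
```

Emit:
send_rows([
  {"dp": [0,0,-0.005],"rotation": [0,0,0]},
  {"dp": [0,0,-0.01],"rotation": [0,0,0]},
  {"dp": [0,0,-0.015],"rotation": [0,0,0]},
])

```text
clock: 26.48
position: [0.5418, -0.0958, 0.0606]
ee_rot: [0.0, 0.132, 0.991, 0.0]
contact_force: [-0.0, -0.2, 1.1]
width: 0.0001
```

```bash
python3 -c "
from look import *
import cv2
im=grab('wrist','w18')
a=cv2.imread('pics/w18.png');cv2.imwrite('pics/w18z.png',cv2.resize(a[150:300,140:340],None,fx=4,fy=4,interpolation=2))"
```

```text
(no output)
```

View pics/w18z.png

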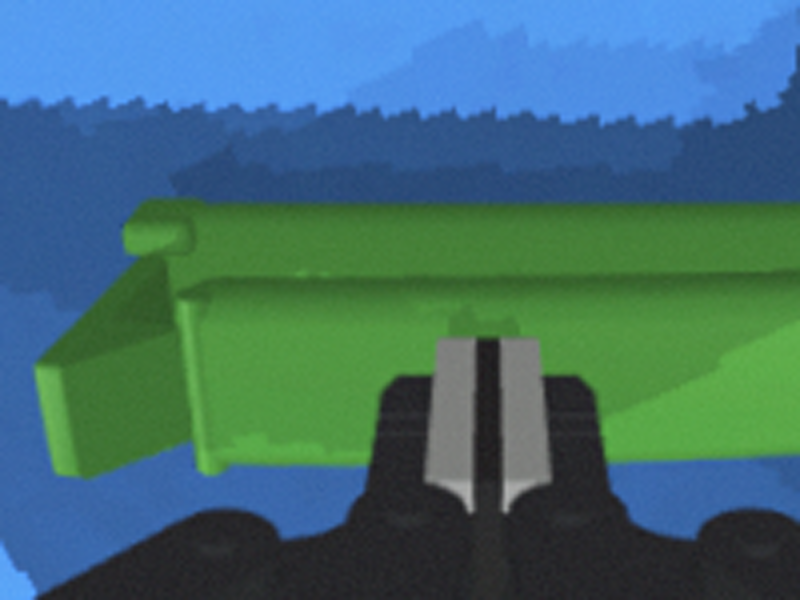

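Emit:
send_rows([
  {"dp": [0,0,-0.004],"rotation": [0,0,0]},
  {"dp": [0,0,-0.008],"rotation": [0,0,0]},
  {"dp": [0,0,-0.008],"rotation": [0,0,0]},
])

```text
clock: 26.78
position: [0.5415, -0.0956, 0.0591]
ee_rot: [-0.0, 0.132, 0.991, 0.0]
contact_force: [-0.8, -0.5, -0.1]
width: 0.0001
```

Emit:
send_rows([
  {"dp": [0,0,-0.004],"rotation": [0,0,0]},
  {"dp": [0,0,-0.008],"rotation": [0,0,0]},
  {"dp": [0,0,-0.008],"rotation": [0,0,0]},
])

```text
clock: 27.03
position: [0.5416, -0.0957, 0.0584]
ee_rot: [-0.0, 0.132, 0.991, 0.0]
contact_force: [-0.3, -0.0, -0.6]
width: 0.0001
```

```bash
python3 -c "
from look import *
import cv2
im=grab('wrist','w19')
a=cv2.imread('pics/w19.png');cv2.imwrite('pics/w19z.png',cv2.resize(a[150:300,140:340],None,fx=4,fy=4,interpolation=2))"
```

```text
(no output)
```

View pics/w19z.png

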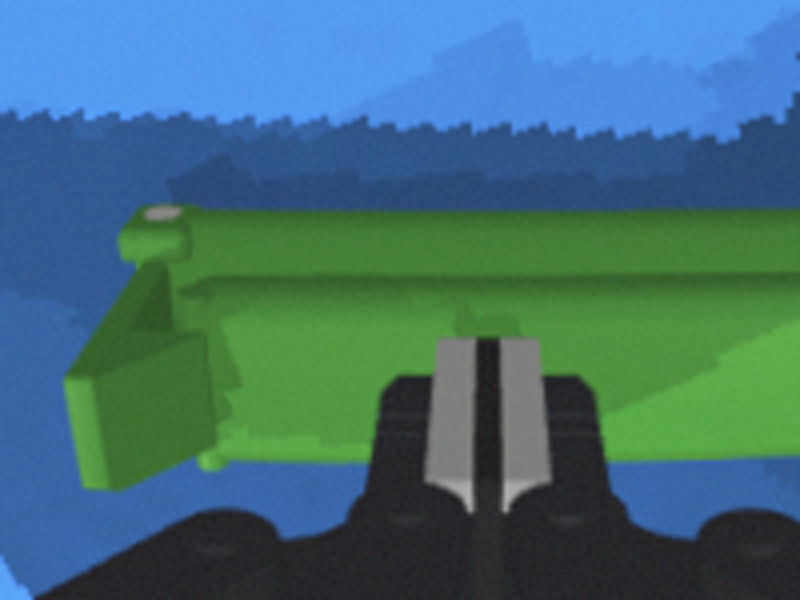

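Emit:
send_rows([
  {"dp": [0,0,-0.004],"rotation": [0,0,0]},
  {"dp": [0,0,-0.008],"rotation": [0,0,0]},
  {"dp": [0,0,-0.008],"rotation": [0,0,0]},
])

```text
clock: 27.33
position: [0.5417, -0.0958, 0.0575]
ee_rot: [-0.0, 0.132, 0.991, 0.0]
contact_force: [0.8, 0.0, -0.6]
width: -0.0003
```

Emit:
send_rows([
  {"dp": [0,0,-0.004],"rotation": [0,0,0]},
  {"dp": [0,0,-0.008],"rotation": [0,0,0]},
  {"dp": [0,0,-0.008],"rotation": [0,0,0]},
])

```text
clock: 27.58
position: [0.5417, -0.0958, 0.0566]
ee_rot: [0.0, 0.132, 0.991, 0.0]
contact_force: [-0.1, 0.3, 0.2]
width: 0.0003
```

Emit:
send_rows([
  {"dp": [0,0,-0.004],"rotation": [0,0,0]},
  {"dp": [0,0,-0.008],"rotation": [0,0,0]},
  {"dp": [0,0,-0.008],"rotation": [0,0,0]},
])

```text
clock: 27.83
position: [0.5418, -0.0958, 0.056]
ee_rot: [0.0, 0.132, 0.991, -0.0]
contact_force: [-0.4, -0.0, 3.1]
width: 0.0001
```

Emit:
send_rows([
  {"dp": [0,0,-0.003],"rotation": [0,0,0]},
  {"dp": [0,0,-0.005],"rotation": [0,0,0]},
  {"dp": [0,0,-0.005],"rotation": [0,0,0]},
])

```text
clock: 28.08
position: [0.5418, -0.0958, 0.0559]
ee_rot: [0.0, 0.132, 0.991, -0.0]
contact_force: [-2.0, 0.2, 7.6]
width: -0.0002
```

Emit:
send_rows([
  {"dp": [0,0,-0.002],"rotation": [0,0,0]},
  {"dp": [0,0,-0.003],"rotation": [0,0,0]},
  {"dp": [0,0,-0.003],"rotation": [0,0,0]},
])

```text
clock: 28.33
position: [0.5418, -0.0959, 0.0559]
ee_rot: [0.0, 0.132, 0.991, -0.0]
contact_force: [-2.2, -0.2, 8.2]
width: -0.0001
```

Emit:
send_rows([
  {"dp": [0,0,0.1],"rotation": [0,0,0]},
  {"dp": [0,0,0.4],"rotation": [0,0,0]},
  {"dp": [0.2,0,0.7],"rotation": [0,0,0]},
  {"dp": [0.5,0,0.95],"rotation": [0,0,0]},
  {"dp": [0.5,0,0.95],"rotation": [0,0,0]},
  {"dp": [0.5,0,0.95],"rotation": [0,0,0]},
])

```text
clock: 28.83
position: [0.6052, -0.0963, 0.171]
ee_rot: [0.004, 0.132, 0.991, -0.0]
contact_force: [-0.5, 0.5, -1.3]
width: 0.0003
```

```bash
python3 -c "
from look import *
import cv2
im=grab('wrist','w20')
a=cv2.imread('pics/w20.png');cv2.imwrite('pics/w20z.png',cv2.resize(a[50:250,50:450],None,fx=2,fy=2,interpolation=2))
im=grab('scene','s20');im=grab('top','t20')"
```

```text
(no output)
```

View pics/w20.png

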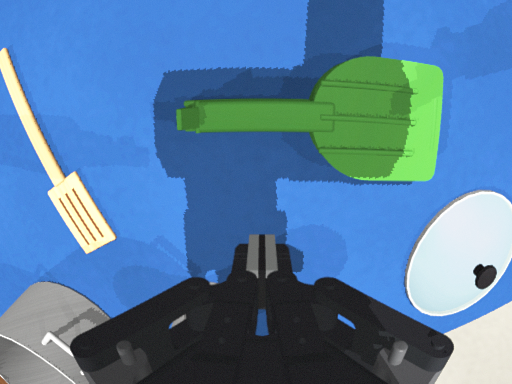

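View pics/s20.png

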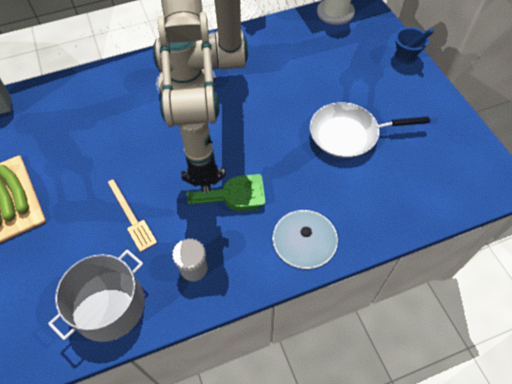

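```bash
python3 - <<'E'
from look import *
from geo import *
im=grab('wrist','w21');d=im['depth']
o=np.array([.5755,.0287]);a=np.radians(74.85);dd=np.array([np.cos(a),np.sin(a)])
for u,v in [(220,117),(250,117),(280,117),(300,117),(360,132),(400,130),(190,117),(184,118),(150,40),(420,160)]:
    o0,r=fish_ray(im,[(u,v)]);R=cv2.Rodrigues(im['rvec'])[0];z=r@R[2]
    P=o0+r[0]*np.median(d[v-1:v+2,u-1:u+2])/z
    print((u,v),np.round(P,4),'tx',round((P[:2]-o)@dd,4))
a=cv2.imread('pics/w21.png');cv2.imwrite('pics/w21z.png',cv2.resize(a[80:150,165:345],None,fx=4,fy=4,interpolation=2))
E
```

```text
(220, 117) [ 0.5284 -0.1128  0.0357] tx -0.1489
(250, 117) [ 0.5355 -0.0882  0.0352] tx -0.1233
(280, 117) [ 0.5421 -0.0636  0.0355] tx -0.0978
(300, 117) [ 0.5463 -0.0469  0.0351] tx -0.0806
(360, 132) [0.5721 0.0034 0.0328] tx -0.0253
(400, 130) [0.5779 0.0415 0.0368] tx 0.013
(190, 117) [ 0.5207 -0.1361  0.0431] tx -0.1734
(184, 118) [ 0.5199 -0.1399  0.0483] tx -0.1773
(150, 40) [ 0.4312 -0.1652 -0.0014] tx -0.2249
(420, 160) [0.6124 0.0608 0.0331] tx 0.0406
```

View pics/w21z.png

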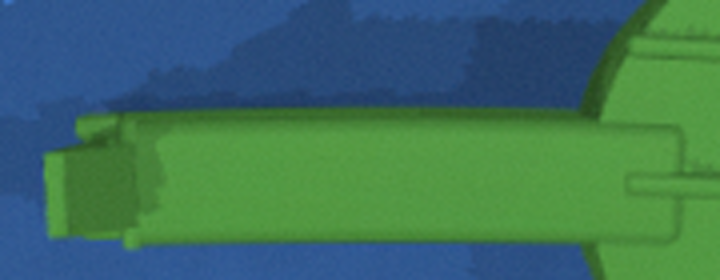

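```bash
python3 -c "
from rig import manip,monitor
print(manip.sign_off(), monitor.get_state()['clock'])"
```

```text
the job is handed in; nothing more can be done
the job is handed in; nothing more can be done
```

I turned the plate in the well about 151° with two fingertips, at about 5–12 N. I then slid it against the hinge rib, folded the upper jaw over with the closed fingers, and pressed the handle until the latch snapped. The job is handed in at about 29 s of the 72 s allowed; `sign_off` gives no verdict.

**Plate:** The last look before closing put it within about 0.1° of the tostonera's axis. A second push did not move it, so it was stopped by the rib. My fit read it 1.2 mm short of the seated position. I took that as an offset in my estimate of the tostonera's origin, because the close-up showed no gap at the rib. I could not see the plate again after the jaw shut.

**Jaw and latch:** After I lifted away, the handle measured level at about 36 mm (37 mm is shut, within calibration). The hook showed over the handle's end. The press force rose to 7.5 N, dropped to zero at the snap, then met a firm stop at about 8 N.

**Rest of the scene:** The pan, lid, spatula and canister looked unmoved in the scene pictures. I did not measure them again. The gripper ended about 11 cm above the handle, touching nothing.

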